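# Find the tired contact finger and flag it

### The arm

A 6-joint arm with a two-finger parallel gripper is mounted at the origin on the work surface. World frame = base frame: x ahead of the robot, y to its left, z up, the work surface at z = 0. Lengths are in m, angles in degrees, forces in N, time in s.
With the tool pointing down it reaches from about 0.3 to 0.825 m from the base axis. Payload 5.4 kg.
Tool frame: the origin (TCP) lies midway between the tips of the shut fingers; the grasp point (between the pads) lies 19 mm behind it; y points along the fingers, z is the direction in which the jaws open and shut, and the axes are right-handed (so a half turn about y gives the same grasp; the last joint's range is limited). The gripper opens to 92 mm and grips with 3 to 60 N. Pads are 20 mm wide; open, the fingers measure 128 mm over their backs; the gripper's body (75 mm by 189 mm) begins 69 mm behind the grasp point.
Start: joints at [62.962, 9.076, 91.501, -0, 79.423, -12.038], TCP at [0.149, 0.555, 0.191] pointing down, gripper open.
Joint ranges: [-166.64, 166.64], [-54.1, 131.32], [10.49, 154.53], [-73.88, 253.88], [9.74, 151.15], [-171.62, 171.62]. Speed limits (degrees/s): [147.25, 147.25, 180, 180, 180, 180].

### API

Orientations are given as [roll, pitch, yaw] about the fixed x, y, z axes, in that order (R = Rz(yaw) Ry(pitch) Rx(roll)).
In Python, from workcell import sensors, imaging, ctrl gives the robot as it stands. The module is installed in compiled form; this text tells all that it offers.
- The arm moves only by the shell command python3 -m crank 'ROWS' [FORCE]. ROWS is JSON, a list of rows, each a list of 3 entries, a list of its own where there are three numbers: the opening, from -1 (shut) to 1 (fully open), then the shift along the tool's x, y, z in cm, then the turn, a rotation vector about the tool's x, y, z in degrees. In form: [[jaw, [tx, ty, tz], [wx, wy, wz]], ...]. A call has 1 to 8 rows; each row shifts and turns the pose as measured when the row begins, along the tool's axes as they then stand; what a row does not reach is not made up. A row lasts 1/10 s, in which the tool goes at most 50 mm and 8.59 degrees, less where a joint would pass 70% of its speed; a pose out of reach is approached as far as the arm can. A call with a gripper value outside its range is refused whole. The fingers move at their own pace and stop on an object; FORCE is the grip in N (left out, the last holds). Time passes only in rows, so rows that do not move let the fingers close. It gives the time, the measured TCP pose, the force and the opening at its end, in the units of the state.
- sensors.observe(): the state, without advancing time (a new reading comes with each control period).
- imaging.camera(name): name is "scene" or "top"; returns a dict with "img" (480x640x3 uint8, blue, green, red), "vertical_fov" (degrees; the focal length in pixels is half the picture's height over the tangent of half this angle, whatever the lens; pixels are square), "cx", "cy" (the principal point, pixels), "eye" and "rotation" of the camera in the world. Camera axes: x right, y down, z forward; pixel columns grow to the right and rows downward; lengths in m; the calibration is good to about 2 mm. A picture is of the moment at which its call begins. There is no depth.
- ctrl.finish_job(): hands the job in, once; it reports no verdict.
The state is a dict: "clock": time; "joints": joint angles; "joint_velocities": joint speeds; "effort": joint torques, N m; "tool_pos": TCP position; "tcp_rot": TCP orientation; "contact_force": force on the tool from outside, world axes, zero at the start; "torque": the same for the moment, N m; "width": opening from 0.0 (shut) to 1.0 (fully open).
Only numpy, scipy, OpenCV 4.12 (cv2) and the standard library are available. Lean on these libraries where they do the work, as an engineer would, in place of code of your own. Each camera call takes 0.05 s, during which the arm holds its last target.

### The job

One of the three clamped contact fingers has gone soft: find it by pressing the free tips down to their stops and feeling the stiffness, never so hard that a finger is ruined, and hold the soft one firmly on its stop for about half a second before letting it spring back. Then take the red pin from the holder and seat it fully home in the socket of the soft finger's block and in no other; leave the green pins and everything else alone.

Things in the scene. Friction and masses are not known exactly. Their poses are not given: they have to be found in the camera images.
- block_a: One of three look-alike contact-finger test blocks, fixed to the bench; the letters say nothing of stiffness. Aluminium base plate 150 x 50 x 10 mm; origin at the centre of its underside, z up, x along its length. A 40 mm wide grey clamp (x 0 to 30 mm, top at 50 mm with its screws) holds the brass leaf; behind it is a white socket boss 36 x 40 mm, top at z = 40 mm, centred at x = +54 mm.
- leaf_a: The brass contact finger of block_a: a cantilever 62 x 14 x 3 mm that runs from the clamp towards the block's -x end and bends about its root. Origin at its root (block x = 0, z = 35.5 mm); its free tip points along its own -x. It springs back up when let go. Two of the three fingers take about 1 N per mm at the tip, the soft one about 0.4 N per mm. A force of 8 to 16 N on the button seats any of them firmly on its stop; more than 22 N on a finger ruins it.
- tip_a (a point): Top of the round copper button (12 mm diameter, 4 mm proud of the leaf) at the free end of leaf_a, where to press: block x = -55 mm, z = 41 mm when unloaded. Pressed down it meets a hard rubber-topped stop after 6.5 to 10.5 mm of travel; the travel differs from block to block and has to be felt as a sharp rise of force.
- socket_a (a point): Centre of the mouth of the pin socket of block_a: block x = +54 mm, z = 40 mm; an upright round hole 13.5 mm wide, 25 mm deep.
- block_b: One of three look-alike contact-finger test blocks, fixed to the bench; the letters say nothing of stiffness. Aluminium base plate 150 x 50 x 10 mm; origin at the centre of its underside, z up, x along its length. A 40 mm wide grey clamp (x 0 to 30 mm, top at 50 mm with its screws) holds the brass leaf; behind it is a white socket boss 36 x 40 mm, top at z = 40 mm, centred at x = +54 mm.
- leaf_b: The brass contact finger of block_b: a cantilever 62 x 14 x 3 mm that runs from the clamp towards the block's -x end and bends about its root. Origin at its root (block x = 0, z = 35.5 mm); its free tip points along its own -x. It springs back up when let go. Two of the three fingers take about 1 N per mm at the tip, the soft one about 0.4 N per mm. A force of 8 to 16 N on the button seats any of them firmly on its stop; more than 22 N on a finger ruins it.
- tip_b (a point): Top of the round copper button (12 mm diameter, 4 mm proud of the leaf) at the free end of leaf_b, where to press: block x = -55 mm, z = 41 mm when unloaded. Pressed down it meets a hard rubber-topped stop after 6.5 to 10.5 mm of travel; the travel differs from block to block and has to be felt as a sharp rise of force.
- socket_b (a point): Centre of the mouth of the pin socket of block_b: block x = +54 mm, z = 40 mm; an upright round hole 13.5 mm wide, 25 mm deep.
- block_c: One of three look-alike contact-finger test blocks, fixed to the bench; the letters say nothing of stiffness. Aluminium base plate 150 x 50 x 10 mm; origin at the centre of its underside, z up, x along its length. A 40 mm wide grey clamp (x 0 to 30 mm, top at 50 mm with its screws) holds the brass leaf; behind it is a white socket boss 36 x 40 mm, top at z = 40 mm, centred at x = +54 mm.
- leaf_c: The brass contact finger of block_c: a cantilever 62 x 14 x 3 mm that runs from the clamp towards the block's -x end and bends about its root. Origin at its root (block x = 0, z = 35.5 mm); its free tip points along its own -x. It springs back up when let go. Two of the three fingers take about 1 N per mm at the tip, the soft one about 0.4 N per mm. A force of 8 to 16 N on the button seats any of them firmly on its stop; more than 22 N on a finger ruins it.
- tip_c (a point): Top of the round copper button (12 mm diameter, 4 mm proud of the leaf) at the free end of leaf_c, where to press: block x = -55 mm, z = 41 mm when unloaded. Pressed down it meets a hard rubber-topped stop after 6.5 to 10.5 mm of travel; the travel differs from block to block and has to be felt as a sharp rise of force.
- socket_c (a point): Centre of the mouth of the pin socket of block_c: block x = +54 mm, z = 40 mm; an upright round hole 13.5 mm wide, 25 mm deep.
- holder: Blue pin holder 150 x 46 x 30 mm, fixed; origin at the centre of its underside, three upright holes 14.5 mm wide in a row along its x axis, at -45, 0 and +45 mm.
- pin_red: The reject pin, loose, standing in one of the holder's holes: steel shank 12 mm diameter, 22 mm long with a chamfered foot, below a red round grip 18 mm diameter, 36 mm tall (58 mm in all, 28 to 56 g). Origin at the centre of the shank's foot, z up along the pin. It stands home when the underside of the red grip rests on the block or holder: foot 22 mm below the mouth.
- pin_green_1: A green pin of the same shape and size as the red one, in another hole of the holder; leave it there. Origin at the centre of its foot.
- pin_green_2: A green pin of the same shape and size as the red one, in another hole of the holder; leave it there. Origin at the centre of its foot.
- flux_jar: Amber jar with a black cap, 48 mm diameter, 60 mm tall, bystander; origin under its centre.
- tape_roll: Yellow tape roll, 90 mm across, 20 mm tall, lying flat, bystander; origin under its centre.
- screwdriver: Screwdriver 170 mm long, lying, bystander; origin under its middle.
- cup: White cup, 76 mm across, 75 mm tall, bystander; origin under its centre.
- tube0: Loose dark steel tube, 12 mm thick, 122 mm long, lying, bystander; origin under its middle.
- tube1: Loose aluminium tube, 12 mm thick, 122 mm long, lying, bystander; origin under its middle.
Mind the look-alikes: they are no part of the job. There is more than one size of the holder; the one meant has the size given above.

How it is judged (in metres and radians):
On the way:
1. the soft finger is pressed down and held firmly on its stop, with more than 7 N, for 0.3 s, while the red pin is still in the holder (z of tip_b in the frame of block_b below 0.0355 m and contact force between anything else and leaf_b above 7 N and z of pin_red in the frame of holder below 0.02 m), for 0.3 s.
At the end, for the whole second after the job is handed in: The red pin stands upright and at rest in the socket of the soft finger's block, centred within 3 mm and home within 2.5 mm (red grip on the block), let go; the soft finger has sprung back up (within 2 mm) (horizontal distance between pin_red and socket_b below 0.003 m and z of pin_red in the frame of block_b below 0.0205 m and angle between pin_red's own z axis and vertical below 0.08 rad and linear speed of pin_red below 0.02 m/s and z of tip_b in the frame of block_b above 0.039 m); the robot touches nothing.
It fails at once if a contact finger is loaded with more than 22 N (contact force between anything else and leaf_a above 22 N or contact force between anything else and leaf_b above 22 N or contact force between anything else and leaf_c above 22 N).
It fails at once if the red pin is put into the socket of a sound finger ((horizontal distance between pin_red and socket_a below 0.004 m and z of pin_red in the frame of block_a below 0.03 m) or (horizontal distance between pin_red and socket_c below 0.004 m and z of pin_red in the frame of block_c below 0.03 m)).
It fails at once if a green pin is moved by more than 12 mm (distance of any of pin_green_1, pin_green_2 from where it was at the start of the episode above 0.012 m).
It fails at once if a bystander (jar, tape roll, screwdriver, cup, tubes) is pushed more than 30 mm (distance of any of flux_jar, tape_roll, screwdriver, cup, tube0, tube1 from where it was at the start of the episode above 0.03 m).
It also fails if it takes over 58 s, if anything falls off the work surface, if the arm or the gripper's body presses on something with over 40 N, if the wrist force passes 120 N, or if a joint passes its speed limit or range.

## Working session

There is one attempt and no reset: what is moved stays moved. The work goes in short steps, Python scripts to look and compute and a shell command to move; the robot and the scene stay as the last step left them, time stands still between calls to the robot, and variables do not carry over. Pictures are saved under pics/ and viewed, and the job is handed in when it is done.

```bash
mkdir -p pics; python3 - <<'E'
from workcell import sensors, imaging, ctrl
import cv2,numpy as np
print(sensors.observe())
for n in("scene","top"):
    c=imaging.camera(n); cv2.imwrite(f"pics/{n}0.png",c["img"]); print(n,{k:v for k,v in c.items() if k!="img"})
E
```

```text
{'clock': 0.0, 'joints': array([ 6.29614343e+01,  9.11487319e+00,  9.15705987e+01,  7.16474058e-04,
        7.94224357e+01, -1.20368154e+01]), 'joint_velocities': array([-0.06854011, -0.00325724,  0.03290931,  0.04301797,  0.01528921,
       -0.02449138]), 'effort': array([ 3.70431717e-04, -3.85574448e+01, -3.22105765e+01,  7.01741036e-02,
        3.79085925e-02, -1.34800948e-04]), 'tool_pos': array([0.14853728, 0.55479981, 0.18951093]), 'tcp_rot': array([-9.01053883e+01,  2.31916277e-02, -1.50019038e+01]), 'contact_force': array([-0.61479277,  0.31445117, -0.41589731]), 'torque': array([ 0.02010808,  0.04702853, -0.01470352]), 'width': 1.0024603427618826}
scene {'vertical_fov': 47.1994717628201, 'cx': 315.7825788415967, 'cy': 241.63560898454747, 'eye': array([1.27487966, 0.02417708, 0.97551233]), 'rotation': array([-139.37326379,    0.16141364,   96.48319787])}
top {'vertical_fov': 56.40566409229423, 'cx': 326.58520940141767, 'cy': 244.65389158019255, 'eye': array([ 0.33458064, -0.0669247 ,  1.26876972]), 'rotation': array([-1.73155033e+02,  8.68342223e-02, -8.91528249e+01])}
```

View pics/scene0.png

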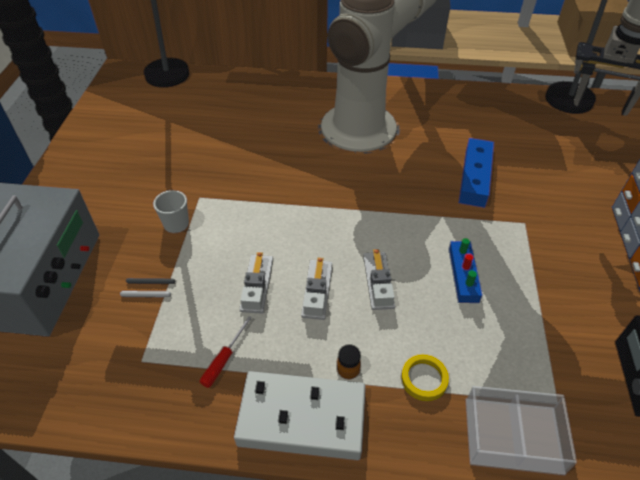

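View pics/top0.png

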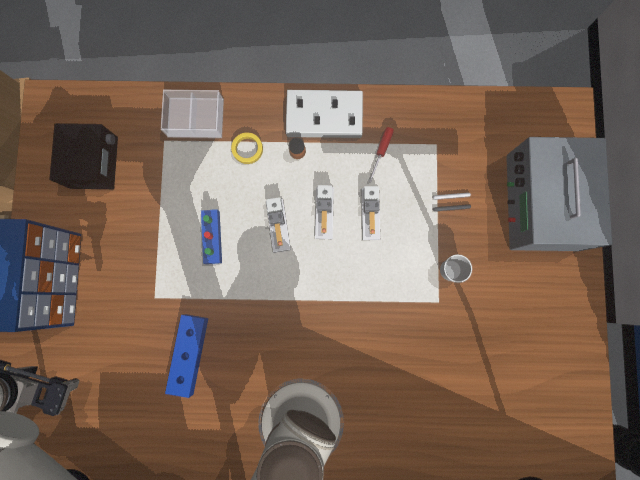

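```bash
cat > h.py <<'E'
import numpy as np,cv2
from scipy.spatial.transform import Rotation as R
from workcell import sensors, imaging, ctrl
def ray(c,u,v):
    f=240/np.tan(np.radians(c["vertical_fov"]/2))
    d=R.from_euler('xyz',c["rotation"],degrees=True).apply([(u-c["cx"])/f,(v-c["cy"])/f,1]); return np.array(c["eye"]),d
def atz(c,u,v,z):
    e,d=ray(c,u,v); return e+d*(z-e[2])/d[2]
def proj(c,p):
    f=240/np.tan(np.radians(c["vertical_fov"]/2))
    q=R.from_euler('xyz',c["rotation"],degrees=True).inv().apply(np.array(p)-c["eye"])
    return np.stack([c["cx"]+f*q[...,0]/q[...,2],c["cy"]+f*q[...,1]/q[...,2]],-1)
E
python3 - <<'E'
import cv2
t=cv2.imread('pics/top0.png'); s=cv2.imread('pics/scene0.png')
a=t[175:275,190:390]; cv2.imwrite('pics/t1.png',cv2.resize(a,(800,400),interpolation=cv2.INTER_CUBIC))
a=s[235:325,230:410]; cv2.imwrite('pics/s1.png',cv2.resize(a,(720,360),interpolation=cv2.INTER_CUBIC))
a=s[230:310,435:495]; cv2.imwrite('pics/s2.png',cv2.resize(a,(450,600),interpolation=cv2.INTER_CUBIC))
E
```

```text
(no output)
```

View pics/t1.png

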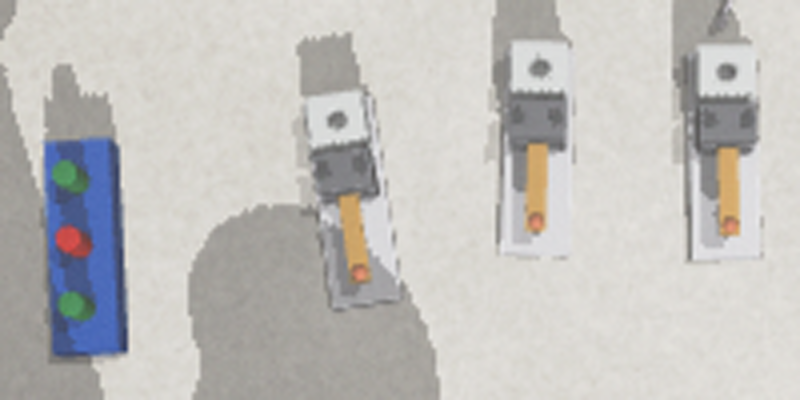

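View pics/s1.png

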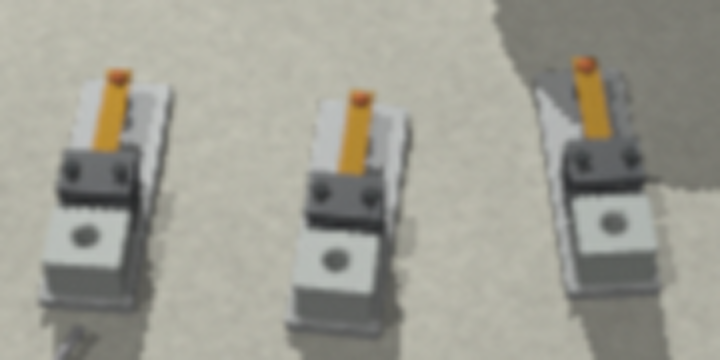

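View pics/s2.png

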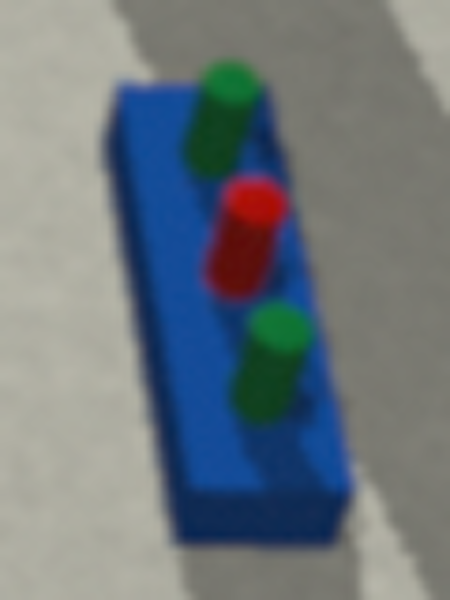

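```bash
cat > m.py <<'E'
from h import *
def load():
    out={}
    for n in("scene","top"): out[n]=imaging.camera(n)
    return out
T={'L':((337,120),(360,273)),'M':((540,68),(536,222)),'Rr':((727,71),(730,226))}
S={'L':((614,223),(585,64)),'M':((336,260),(360,97)),'Rr':((85,236),(118,75))}
E
python3 - <<'E'
from m import *
c=load(); t=c['top'];s=c['scene']
ft=lambda U,V:(190+(U+.5)/4-.5,175+(V+.5)/4-.5)
fs=lambda U,V:(230+(U+.5)/4-.5,235+(V+.5)/4-.5)
for k in T:
    for i,z in((0,.04),(1,.041)):
        a=atz(t,*ft(*T[k][i]),z);b=atz(s,*fs(*S[k][i]),z); print(k,['sock','tip'][i],a.round(4)[:2],b.round(4)[:2])
    a=[atz(t,*ft(*T[k][i]),.04)[:2] for i in(0,1)];d=a[0]-a[1];print(np.hypot(*d),np.degrees(np.arctan2(d[1],d[0])))
    a=[atz(s,*fs(*S[k][i]),.04)[:2] for i in(0,1)];d=a[0]-a[1];print(np.hypot(*d),np.degrees(np.arctan2(d[1],d[0])))
for n,p,q in(('g1',(64,174),(278,326)),('red',(67,239),(256,203)),('g2',(71,303),(232,84))):
    print(n,atz(t,*ft(*p),.066).round(4)[:2],atz(s,435+q[0]/7.5-.43,230+q[1]/7.5-.43,.066).round(4)[:2])
E
```

```text
L sock [0.5926 0.0861] [0.5952 0.0855]
L tip [0.485 0.067] [0.4899 0.066 ]
0.10916209471328149 10.033012039696255
0.10792050258289008 10.436419157308393
M sock [ 0.6318 -0.0552] [ 0.6344 -0.0557]
M tip [ 0.5224 -0.0541] [ 0.5269 -0.055 ]
0.10923464675539965 -0.5792238070588573
0.10830739916258054 -0.32243727454077314
Rr sock [ 0.6315 -0.1863] [ 0.6339 -0.1869]
Rr tip [ 0.5215 -0.1886] [ 0.5262 -0.1891]
0.10984364187968976 1.2493048369989292
0.10854759306428353 1.2656673731644688
g1 [0.547 0.268] [0.5495 0.265 ]
red [0.5023 0.2638] [0.5057 0.2619]
g2 [0.4586 0.2591] [0.4613 0.258 ]
```

```bash
python3 -m crank '[[-1,[3.78,0,-3.2],[0,0,0]],[-1,[3.78,0,-3.2],[0,0,0]],[-1,[3.78,0,-3.2],[0,0,0]],[-1,[3.78,0,-3.2],[0,0,0]],[-1,[3.78,0,-3.2],[0,0,0]],[-1,[3.78,0,-3.2],[0,0,0]],[-1,[3.78,0,-3.2],[0,0,0]],[-1,[3.78,0,-3.2],[0,0,0]]]' 20
```

```text
clock: 1.0
tool_pos: [0.3753, 0.2273, 0.1881]
tcp_rot: [-90.0, 0.0, -14.3]
contact_force: [1.0, 0.8, 0.2]
width: 0.331
```

```bash
cat > go.py <<'E'
import sys
from h import *
x,y,z,yaw=map(float,sys.argv[1:5])
o=sensors.observe(); r=R.from_euler('xyz',o['tcp_rot'],degrees=True)
g=R.from_euler('xyz',[-90,0,yaw],degrees=True)
print('t',round(float(o['clock']),2),'pos',(o['tool_pos']*1000).round(1),'rot',o['tcp_rot'].round(2),'F',o['contact_force'].round(2),'w',round(float(o['width']),3))
print('shift cm',(r.inv().apply(np.array([x,y,z])-o['tool_pos'])*100).round(2),'turn',np.degrees((r.inv()*g).as_rotvec()).round(2))
E
python3 go.py .4875 .0665 .08 10
```

```text
t 1.0 pos [375.3 227.3 188.1] rot [-9.004e+01  1.000e-02 -1.430e+01] F [1.03 0.81 0.23] w 0.331
shift cm [ 14.85  10.82 -12.81] turn [ 3.00e-02 -2.43e+01 -2.00e-02]
```

```bash
python3 -m crank '[[-1,[3.7,0,-3.2],[0,0,0]],[-1,[3.7,0,-3.2],[0,0,0]],[-1,[3.7,0,-3.2],[0,0,0]],[-1,[3.7,0,-3.2],[0,0,0]],[-1,[0,3,0],[0,-8.1,0]],[-1,[0,3,0],[0,-8.1,0]],[-1,[0,3,0],[0,-8.1,0]],[-1,[0,0,0],[0,0,0]]]' 20; python3 go.py .4875 .0665 .06 10
```

```text
clock: 1.8
tool_pos: [0.4928, 0.0545, 0.0968]
tcp_rot: [-90.2, -0.3, 10.2]
contact_force: [0.3, -0.5, -1.2]
width: 0.01
t 1.8 pos [492.8  54.5  96.8] rot [-90.15  -0.31  10.19] F [ 0.28 -0.5  -1.21] w 0.01
shift cm [-0.33  3.68  1.28] turn [0.15 0.19 0.31]
```

```bash
python3 -m crank '[[-1,[-0.33,2,1.28],[0.15,0,0.3]],[-1,[0,1.6,0],[0,0,0]],[-1,[0,0,0],[0,0,0]]]' 20; python3 go.py .4875 .0665 .043 10
python3 - <<'E'
from m import *
c=load()
for n,(a,b) in {'scene':((340,230),(80,80)),'top':((250,190),(80,80))}.items():
    im=c[n]['img'][b[0]-0 if 0 else a[1]:a[1]+80,a[0]:a[0]+80]
    cv2.imwrite(f'pics/p1_{n}.png',cv2.resize(im,(560,560),interpolation=cv2.INTER_CUBIC))
    print(n,proj(c[n],sensors.observe()['tool_pos']))
E
python3 - <<'E'
import cv2,numpy as np
cv2.imwrite('pics/p1.png',cv2.resize(np.hstack([cv2.imread(f'pics/p1_{n}.png') for n in('scene','top')]),(800,400)))
E
```

```text
clock: 2.1
tool_pos: [0.4891, 0.0668, 0.0631]
tcp_rot: [-90.0, -0.2, 9.6]
contact_force: [-0.3, 0.3, 0.4]
width: 0.005
t 2.1 pos [489.1  66.8  63.1] rot [-90.04  -0.17   9.59] F [-0.31  0.28  0.35] w 0.005
shift cm [-0.16  2.01 -0.  ] turn [ 0.04 -0.41  0.17]
scene [377.03298018 243.88941507]
top [278.90732199 239.70355154]
```

View pics/p1.png

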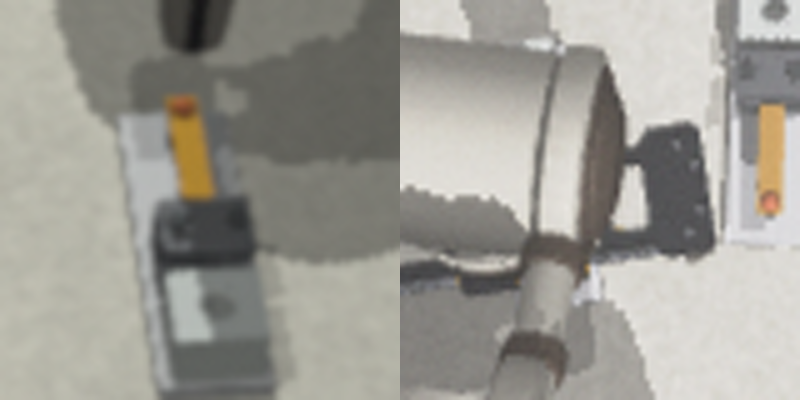

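```bash
python3 -m crank '[[-1,[-0.16,1.4,0],[0,0,0]],[-1,[0,0.4,0],[0,0,0]],[-1,[0,0,0],[0,0,0]]]' 20; python3 go.py .4875 .0665 .041 10
python3 - <<'E'
from m import *
c=imaging.camera('scene')
im=c['img'][215:285,340:420]
cv2.imwrite('pics/p2.png',cv2.resize(im,(800,600),interpolation=cv2.INTER_CUBIC))
print(proj(c,sensors.observe()['tool_pos']))
E
```

```text
clock: 2.5
tool_pos: [0.4919, 0.066, 0.0491]
tcp_rot: [-90.2, -0.7, 9.5]
contact_force: [0.6, -1.0, -0.4]
width: 0.002
t 2.5 pos [491.9  66.   49.1] rot [-90.19  -0.7    9.53] F [ 0.61 -1.02 -0.36] w 0.002
shift cm [-0.43  0.81  0.13] turn [ 0.19 -0.47  0.7 ]
[376.13772834 248.89609966]
```

View pics/p2.png

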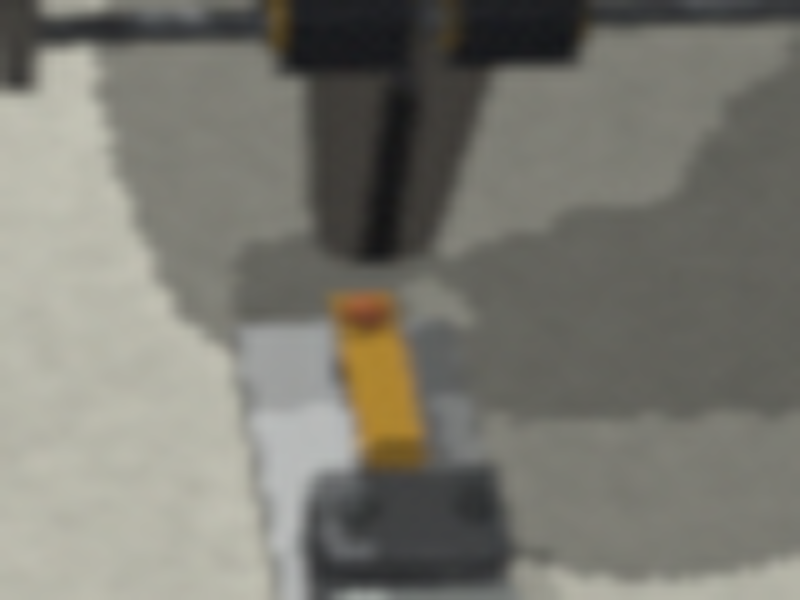

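```bash
python3 -m crank '[[-1,[0,0,0],[0,0,0]],[-1,[0,0,0],[0,0,0]],[-1,[0,0,0],[0,0,0]]]' 20; 
python3 - <<'E'
from m import *
for i in range(6):
    o=sensors.observe(); print(o['clock'],(o['tool_pos']*1000).round(1),o['tcp_rot'].round(2),o['contact_force'].round(2),o['joints'].round(2))
    c=imaging.camera('scene')
im=c['img'][215:285,340:420]
cv2.imwrite('pics/p3.png',cv2.resize(im,(800,600),interpolation=cv2.INTER_NEAREST))
print(proj(c,sensors.observe()['tool_pos']))
E
```

```text
clock: 2.85
tool_pos: [0.4923, 0.0659, 0.0499]
tcp_rot: [-90.2, -0.7, 9.5]
contact_force: [-0.4, -0.4, 0.6]
width: 0.005
2.85 [492.3  65.9  49.9] [-90.2   -0.74   9.51] [-0.37 -0.38  0.6 ] [-6.3600e+00  6.1300e+00  1.1182e+02  1.0000e-02  6.1280e+01 -1.0587e+02]
2.9 [492.3  65.8  49.9] [-90.2   -0.75   9.51] [0.1  0.91 0.52] [-6.3600e+00  6.1300e+00  1.1182e+02  1.0000e-02  6.1280e+01 -1.0587e+02]
2.95 [492.3  65.9  49.8] [-90.2   -0.74   9.51] [-0.42  0.09  0.26] [-6.3600e+00  6.1400e+00  1.1182e+02  1.0000e-02  6.1270e+01 -1.0587e+02]
3.0 [492.2  65.8  49.8] [-90.2   -0.74   9.5 ] [ 0.38  0.18 -0.89] [-6.3600e+00  6.1400e+00  1.1183e+02  1.0000e-02  6.1270e+01 -1.0586e+02]
3.05 [492.2  65.9  49.7] [-90.2   -0.73   9.51] [ 0.06  0.09 -0.14] [-6.3600e+00  6.1400e+00  1.1183e+02  1.0000e-02  6.1270e+01 -1.0587e+02]
3.1 [492.2  65.9  49.7] [-90.2   -0.73   9.51] [-0.18 -0.41  1.15] [-6.3600e+00  6.1400e+00  1.1183e+02  1.0000e-02  6.1270e+01 -1.0587e+02]
[376.11196958 248.87152376]
```

View pics/p3.png

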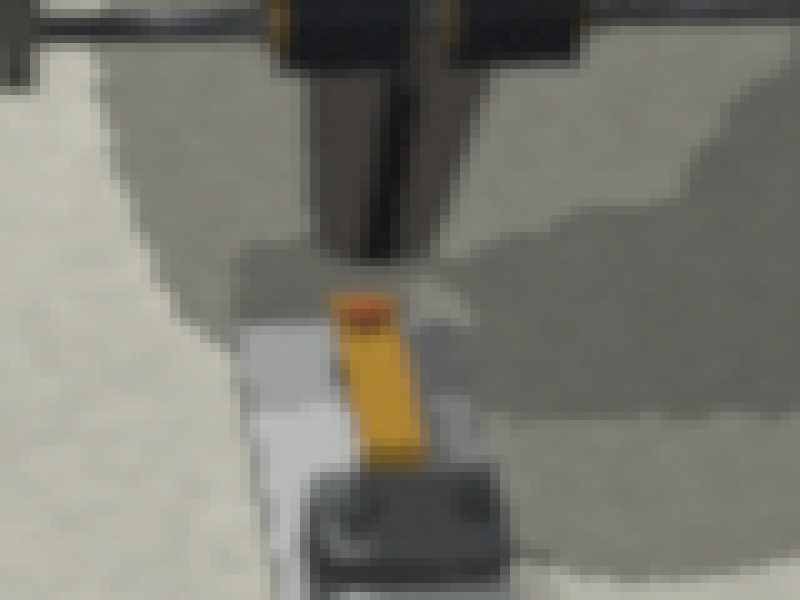

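```bash
python3 -m crank '[[-1,[0,0.6,0],[0,0.2,0.7]],[-1,[0,0.2,0],[0,0,0]],[-1,[0,0,0],[0,0,0]]]' 20; 
python3 - <<'E'
from m import *
for i in range(3):
    o=sensors.observe(); print(o['clock'],(o['tool_pos']*1000).round(1),o['tcp_rot'].round(2),o['contact_force'].round(2))
    c=imaging.camera('scene')
im=c['img'][215:285,340:420]
cv2.imwrite('pics/p4.png',cv2.resize(im,(800,600),interpolation=cv2.INTER_CUBIC))
print(proj(c,sensors.observe()['tool_pos']))
E
```

```text
clock: 3.45
tool_pos: [0.4922, 0.0658, 0.0409]
tcp_rot: [-90.2, 0.0, 9.3]
contact_force: [0.1, 1.3, -0.7]
width: 0.003
3.45 [492.2  65.8  40.9] [-9.019e+01  5.000e-02  9.290e+00] [ 0.15  1.25 -0.68]
3.5 [492.2  65.8  41. ] [-9.02e+01  4.00e-02  9.29e+00] [-0.55  1.01 -0.27]
3.55 [492.3  65.8  41.1] [-9.02e+01  2.00e-02  9.28e+00] [ 0.09 -0.32 -0.11]
[375.77378657 251.39876812]
```

View pics/p4.png

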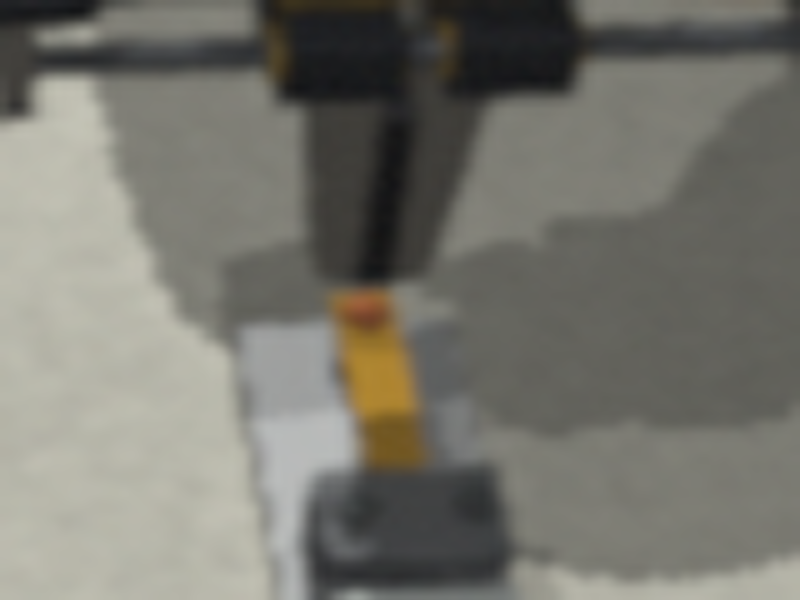

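```bash
python3 -m crank '[[-1,[0,0.2,0],[0,0,0]],[-1,[0,0.1,0],[0,0,0]],[-1,[0,0,0],[0,0,0]]]' 20; 
python3 - <<'E'
from m import *
for i in range(3):
    o=sensors.observe(); print(o['clock'],(o['tool_pos']*1000).round(1),o['tcp_rot'].round(2),o['contact_force'].round(2))
    c=imaging.camera('scene')
im=c['img'][215:285,340:420]
cv2.imwrite('pics/p5.png',cv2.resize(im,(800,600),interpolation=cv2.INTER_CUBIC))
E
```

```text
clock: 3.9
tool_pos: [0.4925, 0.0658, 0.0383]
tcp_rot: [-90.2, -0.0, 9.3]
contact_force: [0.2, 0.1, 0.1]
width: 0.007
3.9 [492.5  65.8  38.3] [-9.021e+01 -2.000e-02  9.290e+00] [0.17 0.1  0.11]
3.95 [492.5  65.8  38.3] [-9.021e+01 -2.000e-02  9.290e+00] [ 0.07 -0.23 -0.47]
4.0 [492.6  65.8  38.4] [-9.021e+01 -3.000e-02  9.290e+00] [-0.68 -0.48 -0.06]
```

View pics/p5.png

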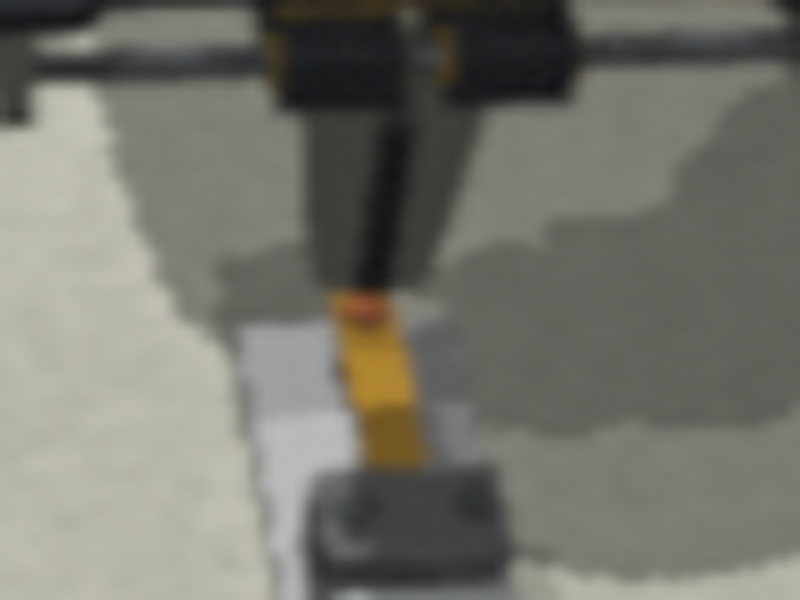

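```bash
python3 -m crank '[[-1,[0,0.2,0],[0,0,0]],[-1,[0,0,0],[0,0,0]]]' 20;python3 -m crank '[[-1,[0,0.2,0],[0,0,0]],[-1,[0,0,0],[0,0,0]]]' 20; 
python3 - <<'E'
from m import *
for i in range(3):
    o=sensors.observe(); print(o['clock'],(o['tool_pos']*1000).round(1),o['tcp_rot'].round(2),o['contact_force'].round(2))
    c=imaging.camera('scene')
im=c['img'][215:285,340:420]
cv2.imwrite('pics/p6.png',cv2.resize(im,(800,600),interpolation=cv2.INTER_CUBIC))
E
```

```text
clock: 4.25
tool_pos: [0.4927, 0.0658, 0.0364]
tcp_rot: [-90.2, -0.0, 9.3]
contact_force: [-1.3, 0.4, 0.5]
width: 0.007
clock: 4.45
tool_pos: [0.4927, 0.0658, 0.0342]
tcp_rot: [-90.2, -0.0, 9.3]
contact_force: [-0.2, -0.5, -0.2]
width: 0.003
4.45 [492.7  65.8  34.2] [-9.022e+01 -5.000e-02  9.290e+00] [-0.19 -0.55 -0.2 ]
4.5 [492.9  65.7  34.4] [-9.022e+01 -6.000e-02  9.290e+00] [-0.14 -0.46  0.35]
4.55 [493.   65.7  34.5] [-9.023e+01 -8.000e-02  9.290e+00] [0.3  0.47 0.11]
```

View pics/p6.png

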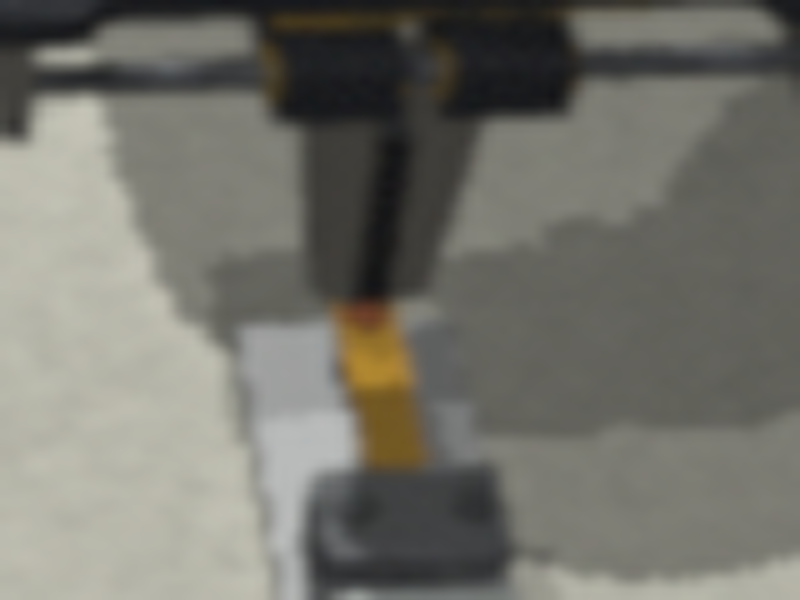

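```bash
python3 -m crank '[[-1,[0,0.2,0],[0,0,0]],[-1,[0,0,0],[0,0,0]]]' 20;python3 -m crank '[[-1,[0,0.15,0],[0,0,0]],[-1,[0,0,0],[0,0,0]]]' 20; 
python3 - <<'E'
from m import *
for i in range(3):
    o=sensors.observe(); print(o['clock'],(o['tool_pos']*1000).round(1),o['tcp_rot'].round(2),o['contact_force'].round(2))
    c=imaging.camera('scene')
im=c['img'][215:285,340:420]
cv2.imwrite('pics/p7.png',cv2.resize(im,(800,600),interpolation=cv2.INTER_CUBIC))
E
```

```text
clock: 4.8
tool_pos: [0.4932, 0.0657, 0.0325]
tcp_rot: [-90.2, -0.1, 9.3]
contact_force: [-0.2, -0.3, -0.1]
width: 0.005
clock: 5.0
tool_pos: [0.4931, 0.0657, 0.0308]
tcp_rot: [-90.2, -0.1, 9.3]
contact_force: [-0.6, 0.1, 0.3]
width: 0.003
5.0 [493.1  65.7  30.8] [-9.023e+01 -9.000e-02  9.290e+00] [-0.6   0.1   0.29]
5.05 [493.3  65.7  31. ] [-90.24  -0.11   9.29] [0.46 0.62 0.18]
5.1 [493.3  65.7  31. ] [-90.24  -0.12   9.29] [ 0.5   0.26 -0.28]
```

View pics/p7.png

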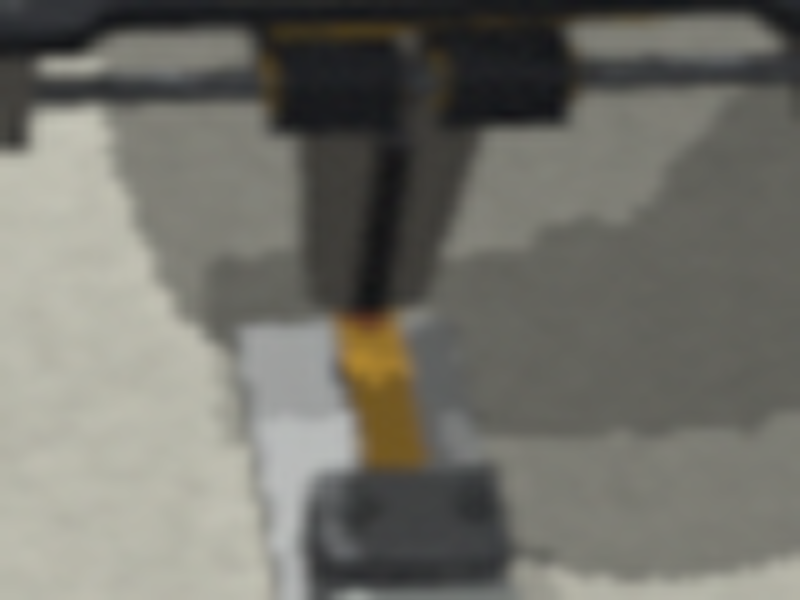

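```bash
for i in 1; do python3 -m crank '[[-1,[0,0.2,0],[0,0,0]],[-1,[0,0,0],[0,0,0]]]' 20;python3 -m crank '[[-1,[0,0.15,0],[0,0,0]],[-1,[0,0,0],[0,0,0]]]' 20; done
python3 - <<'E'
from m import *
for i in range(3):
    o=sensors.observe(); print(o['clock'],(o['tool_pos']*1000).round(1),o['tcp_rot'].round(2),o['contact_force'].round(2))
    c=imaging.camera('scene')
im=c['img'][215:285,340:420]
cv2.imwrite('pics/p8.png',cv2.resize(im,(800,600),interpolation=cv2.INTER_CUBIC))
E
```

```text
clock: 5.35
tool_pos: [0.4935, 0.0657, 0.029]
tcp_rot: [-90.2, -0.1, 9.3]
contact_force: [0.9, 1.1, -0.1]
width: 0.002
clock: 5.55
tool_pos: [0.4934, 0.0657, 0.0274]
tcp_rot: [-90.2, -0.1, 9.3]
contact_force: [-0.5, -0.0, -0.2]
width: 0.003
5.55 [493.4  65.7  27.4] [-90.24  -0.13   9.29] [-0.51 -0.05 -0.17]
5.6 [493.6  65.6  27.5] [-90.24  -0.14   9.29] [ 0.19 -1.15 -0.35]
5.65 [493.7  65.6  27.6] [-90.25  -0.16   9.29] [-0.24 -0.04 -0.04]
```

View pics/p8.png

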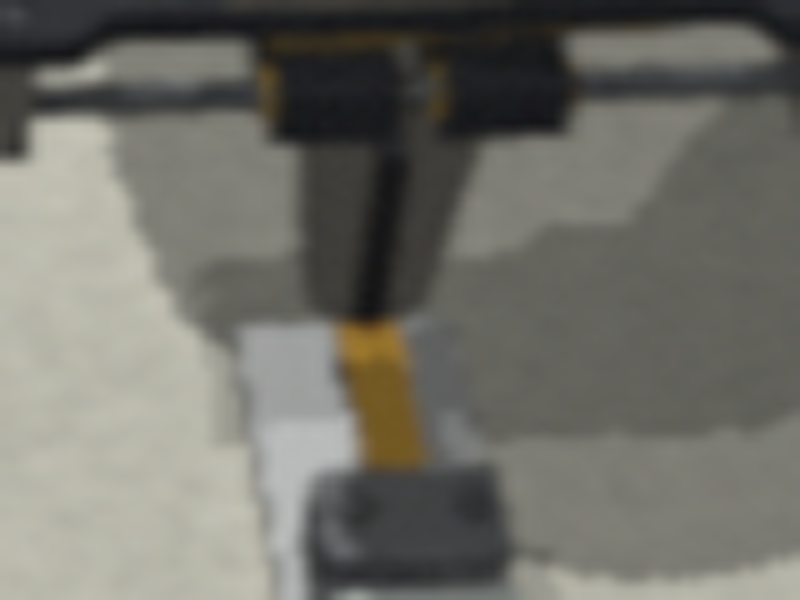

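```bash
for i in 1; do python3 -m crank '[[-1,[0,0.2,0],[0,0,0]],[-1,[0,0,0],[0,0,0]]]' 20;python3 -m crank '[[-1,[0,0.15,0],[0,0,0]],[-1,[0,0,0],[0,0,0]]]' 20; done
python3 - <<'E'
from m import *
for i in range(3):
    o=sensors.observe(); print(o['clock'],(o['tool_pos']*1000).round(1),o['tcp_rot'].round(2),o['contact_force'].round(2))
    c=imaging.camera('scene')
im=c['img'][215:285,340:420]
cv2.imwrite('pics/p9.png',cv2.resize(im,(800,600),interpolation=cv2.INTER_CUBIC))
E
```

```text
clock: 5.9
tool_pos: [0.4938, 0.0656, 0.0256]
tcp_rot: [-90.3, -0.2, 9.3]
contact_force: [-1.2, -0.1, 0.1]
width: 0.006
clock: 6.1
tool_pos: [0.4938, 0.0656, 0.0239]
tcp_rot: [-90.3, -0.2, 9.3]
contact_force: [-0.7, 0.2, 0.3]
width: 0.005
6.1 [493.8  65.6  23.9] [-90.25  -0.17   9.29] [-0.74  0.15  0.25]
6.15 [493.9  65.6  24.1] [-90.25  -0.18   9.29] [ 0.42  0.53 -0.39]
6.2 [494.   65.6  24.2] [-90.26  -0.19   9.29] [-0.13  0.24 -0.68]
```

View pics/p9.png

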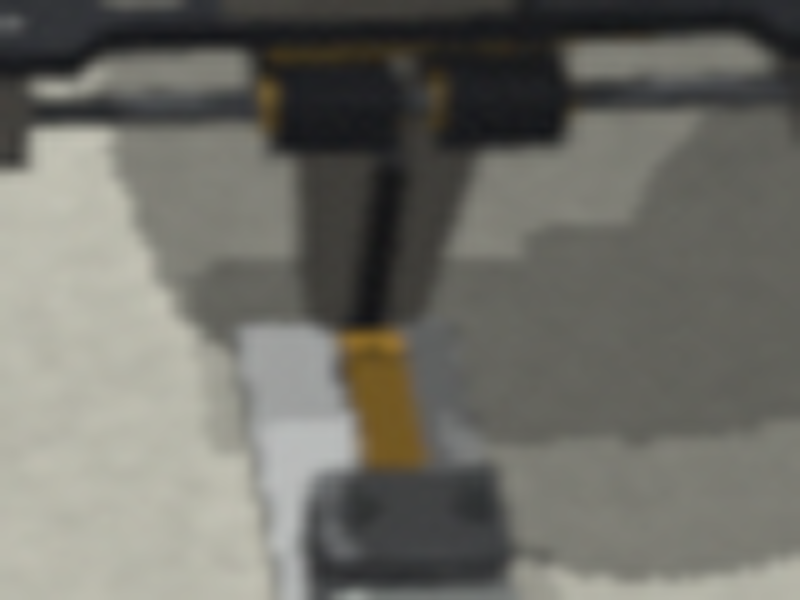

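```bash
python3 - <<'E'
from m import *
c=imaging.camera('scene');t=imaging.camera('top')
p=np.array([.14854,.5548,.1895]);d=np.array([np.sin(np.radians(15)),np.cos(np.radians(15)),0])
for s in(-1,0,1):
    for h in (0,.019,.088): print(s,h,proj(c,p+s*.046*d+[0,0,h]).round(1),proj(t,p+s*.046*d+[0,0,h]).round(1))
s=cv2.imread('pics/scene0.png')[0:130,540:640];cv2.imwrite('pics/st.png',cv2.resize(s,(460,600),interpolation=cv2.INTER_CUBIC))
s=cv2.imread('pics/top0.png')[350:430,0:100];cv2.imwrite('pics/tt.png',cv2.resize(s,(750,600),interpolation=cv2.INTER_CUBIC))
o=sensors.observe()['tool_pos']
for h in(0,.01,.019,.03,.05,.088):print(h,proj(c,o+[0,0,h]))
cv2.imwrite('pics/full10.png',c['img'])
E
```

```text
-1 0 [576.  111.9] [ 80.  379.7]
-1 0.019 [578.9 105.1] [ 75.4 381.2]
-1 0.088 [590.   79.2] [ 57.5 387.1]
0 0 [596.5 116.2] [ 61.5 374.2]
0 0.019 [599.7 109.5] [ 56.6 375.6]
0 0.088 [611.8  83.5] [ 37.4 381.1]
1 0 [617.4 120.6] [ 43.1 368.7]
1 0.019 [620.9 113.8] [ 37.9 370. ]
1 0.088 [634.   87.8] [ 17.4 375.1]
0 [375.03990292 256.84388909]
0.01 [375.39696407 253.99777984]
0.019 [375.72215082 251.4057392 ]
0.03 [376.12462444 248.19765039]
0.05 [376.87091319 242.24903539]
0.088 [378.34280888 230.51665874]
```

View pics/st.png

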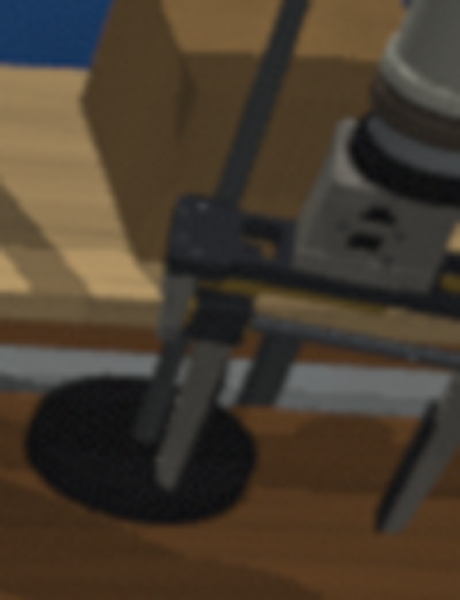

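View pics/full10.png

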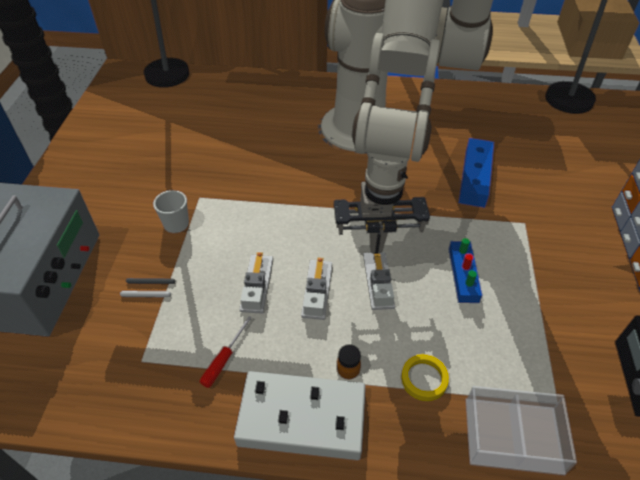

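View pics/tt.png

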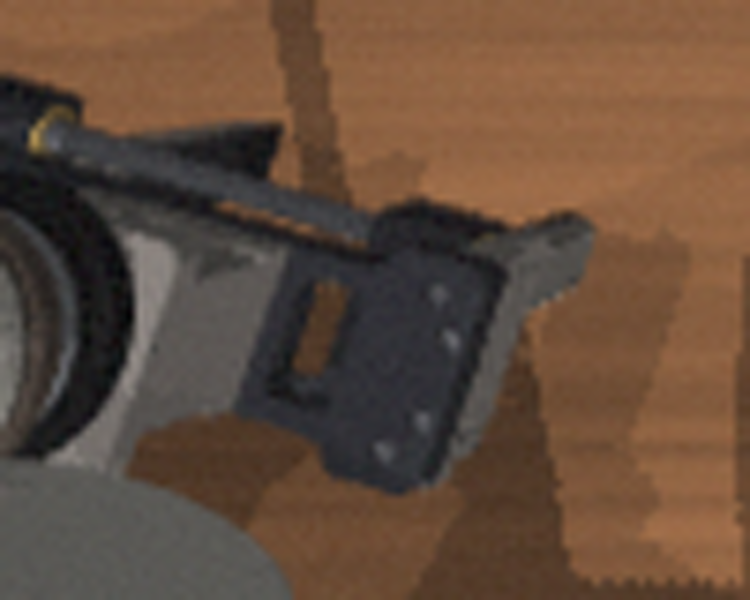

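```bash
for i in 1; do python3 -m crank '[[-1,[0,0.12,0],[0,0,0]],[-1,[0,0,0],[0,0,0]]]' 20;python3 -m crank '[[-1,[0,0.12,0],[0,0,0]],[-1,[0,0,0],[0,0,0]]]' 20;python3 -m crank '[[-1,[0,0.12,0],[0,0,0]],[-1,[0,0,0],[0,0,0]]]' 20; done
```

```text
clock: 6.55
tool_pos: [0.4941, 0.0656, 0.023]
tcp_rot: [-90.3, -0.2, 9.3]
contact_force: [-0.3, 0.1, 0.9]
width: 0.003
clock: 6.75
tool_pos: [0.4941, 0.0656, 0.0217]
tcp_rot: [-90.3, -0.2, 9.3]
contact_force: [0.7, 0.5, 0.4]
width: 0.004
clock: 6.95
tool_pos: [0.4941, 0.0656, 0.0204]
tcp_rot: [-90.3, -0.2, 9.3]
contact_force: [-0.8, 0.2, -0.1]
width: 0.005
```

```bash
for i in 1; do python3 -m crank '[[-1,[0,0.12,0],[0,0,0]],[-1,[0,0,0],[0,0,0]]]' 20;python3 -m crank '[[-1,[0,0.12,0],[0,0,0]],[-1,[0,0,0],[0,0,0]]]' 20;python3 -m crank '[[-1,[0,0.12,0],[0,0,0]],[-1,[0,0,0],[0,0,0]]]' 20; done
python3 - <<'E'
from m import *
c=imaging.camera('scene')
for h in (0,.019): print(proj(c,sensors.observe()['tool_pos']+[0,0,h]))
im=c['img'][215:285,340:420]
cv2.imwrite('pics/p11.png',cv2.resize(im,(800,600),interpolation=cv2.INTER_CUBIC))
E
```

```text
clock: 7.15
tool_pos: [0.4941, 0.0656, 0.019]
tcp_rot: [-90.3, -0.2, 9.3]
contact_force: [0.3, -0.4, -0.8]
width: 0.003
clock: 7.35
tool_pos: [0.4941, 0.0656, 0.0177]
tcp_rot: [-90.3, -0.2, 9.3]
contact_force: [-0.5, 0.7, 0.7]
width: 0.006
clock: 7.55
tool_pos: [0.4942, 0.0655, 0.0165]
tcp_rot: [-90.3, -0.2, 9.3]
contact_force: [-0.2, -0.7, 0.5]
width: 0.006
[374.74475151 259.06842922]
[375.42028368 253.68228987]
```

View pics/p11.png

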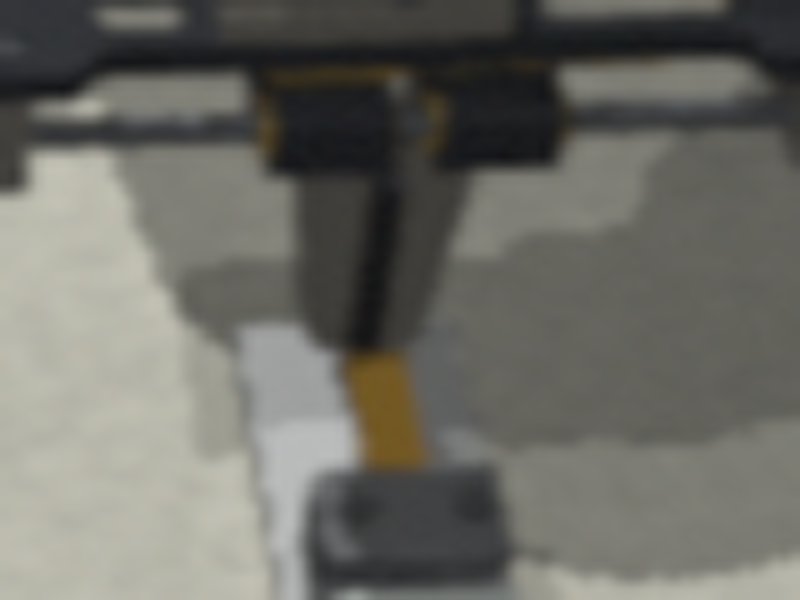

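```bash
python3 -m crank '[[-1,[-0.6,0,0.1],[0.25,0,0.2]],[-1,[0,0.05,0],[0,0,0]],[-1,[0,0,0],[0,0,0]]]' 20;python3 -m crank '[[-1,[0,0.12,0],[0,0,0]],[-1,[0,0,0],[0,0,0]]]' 20;python3 -m crank '[[-1,[0,0.12,0],[0,0,0]],[-1,[0,0,0],[0,0,0]]]' 20
```

```text
clock: 7.9
tool_pos: [0.4876, 0.0656, 0.0161]
tcp_rot: [-90.0, -0.0, 9.3]
contact_force: [-0.2, 0.6, -0.1]
width: 0.002
clock: 8.1
tool_pos: [0.4876, 0.0656, 0.0149]
tcp_rot: [-90.0, -0.0, 9.3]
contact_force: [-0.4, 0.5, -0.0]
width: 0.003
clock: 8.3
tool_pos: [0.4877, 0.0656, 0.0137]
tcp_rot: [-90.0, -0.0, 9.3]
contact_force: [0.0, 0.8, 1.6]
width: 0.002
```

```bash
for i in 1; do python3 -m crank '[[-1,[0,0.1,0],[0,0,0]],[-1,[0,0,0],[0,0,0]]]' 20;python3 -m crank '[[-1,[0,0.1,0],[0,0,0]],[-1,[0,0,0],[0,0,0]]]' 20; done
python3 - <<'E'
from m import *
c=imaging.camera('scene')
im=c['img'][215:285,340:420]
cv2.imwrite('pics/p12.png',cv2.resize(im,(800,600),interpolation=cv2.INTER_CUBIC))
print(sensors.observe()['contact_force'])
E
```

```text
clock: 8.5
tool_pos: [0.4876, 0.0655, 0.0127]
tcp_rot: [-90.0, 0.0, 9.3]
contact_force: [-0.1, 0.2, 1.3]
width: 0.005
clock: 8.7
tool_pos: [0.4877, 0.0655, 0.0118]
tcp_rot: [-90.0, 0.0, 9.3]
contact_force: [-1.7, -0.4, 1.2]
width: 0.003
[-1.25116303  0.41251467  2.15834286]
```

View pics/p12.png

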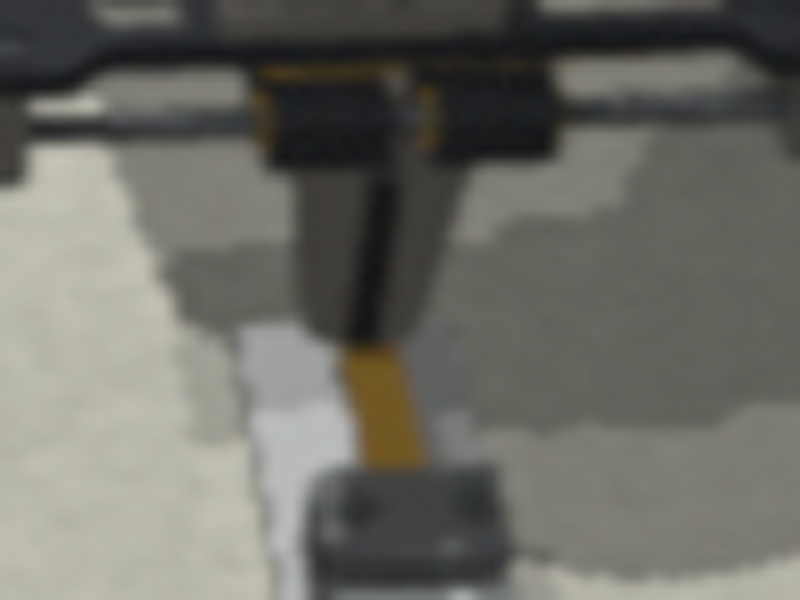

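```bash
for i in 1; do python3 -m crank '[[-1,[0,0.15,0],[0,0,0]],[-1,[0,0,0],[0,0,0]]]' 20;python3 -m crank '[[-1,[0,0.12,0],[0,0,0]],[-1,[0,0,0],[0,0,0]]]' 20;python3 -m crank '[[-1,[0,0.12,0],[0,0,0]],[-1,[0,0,0],[0,0,0]]]' 20; done
python3 - <<'E'
from m import *
for i in range(3): print(sensors.observe()['contact_force']); imaging.camera('scene')
E
```

```text
clock: 8.95
tool_pos: [0.4877, 0.0656, 0.0103]
tcp_rot: [-90.0, 0.0, 9.3]
contact_force: [-0.1, -0.0, 2.6]
width: 0.008
clock: 9.15
tool_pos: [0.4877, 0.0655, 0.0091]
tcp_rot: [-90.0, 0.0, 9.3]
contact_force: [-2.0, 0.5, 2.6]
width: 0.003
clock: 9.35
tool_pos: [0.4879, 0.0655, 0.0086]
tcp_rot: [-90.0, 0.0, 9.3]
contact_force: [-2.7, -0.2, 5.0]
width: 0.005
[-2.72252247 -0.19487744  4.97178005]
[-2.51509746  0.25310337  6.31788416]
[-2.86232085  0.40324521  5.53436506]
```

```bash
python3 -m crank '[[-1,[0,0.12,0],[0,0,0]]]' 20
python3 - <<'E'
from m import *
for i in range(3): print(sensors.observe()['tool_pos'],sensors.observe()['contact_force']); imaging.camera('scene')
E
```

```text
clock: 9.6
tool_pos: [0.488, 0.0655, 0.008]
tcp_rot: [-90.0, 0.0, 9.3]
contact_force: [-5.0, -0.4, 12.1]
width: 0.004
[0.48795798 0.06550008 0.00798376] [-4.9773464  -0.38758403 12.12923592]
[0.48798264 0.06551221 0.00805793] [-4.67498673 -0.40824041 11.3845561 ]
[0.48797553 0.06552338 0.00814307] [-4.86785135e+00 -7.89368895e-03  1.02019719e+01]
```

```bash
python3 - <<'E'
from m import *
for i in range(7): print(sensors.observe()['clock'],sensors.observe()['tool_pos'][2],sensors.observe()['contact_force']); imaging.camera('scene')
E
```

```text
9.75 0.008155891405278871 [-3.69250011  1.19321539 10.98959688]
9.8 0.008125366930546225 [-3.99028865 -0.80710542 10.08322558]
9.85 0.008141345979672018 [-4.59294312  0.06363169  9.88412981]
9.9 0.008165342495395564 [-3.93361995  0.18100618 10.22151416]
9.95 0.008143512149140393 [-4.39466958  0.3858702  10.1650199 ]
10.0 0.008143368649947608 [-3.87610334  0.35498345 10.98079069]
10.05 0.00813546308302792 [-4.35474138  0.93367844  9.43985877]
```

```bash
python3 -m crank '[[-1,[0,-0.5,0],[0,0,0]],[-1,[0,-1.0,0],[0,0,0]],[-1,[0,-1.5,0],[0,0,0]],[-1,[0,-1.5,0],[0,0,0]]]' 20; python3 go.py .5247 -.0545 .04 0
```

```text
clock: 10.5
tool_pos: [0.4864, 0.0657, 0.0532]
tcp_rot: [-89.9, 0.2, 9.3]
contact_force: [0.1, -0.7, 0.1]
width: 0.002
t 10.5 pos [486.4  65.7  53.2] rot [-89.95   0.22   9.31] F [ 0.08 -0.66  0.09] w 0.002
shift cm [  1.84   1.3  -12.48] turn [-0.04  9.31 -0.22]
```

```bash
python3 -m crank '[[-1,[0.6,0,-4.1],[0,0,0]],[-1,[0.6,0,-4.1],[0,0,0]],[-1,[0.6,0,-4.1],[0,0,0]],[-1,[0,0.5,0],[0,7,0]],[-1,[0,0,0],[0,0,0]]]' 20; python3 go.py .5247 -.0545 .019 0
```

```text
clock: 11.0
tool_pos: [0.5291, -0.0572, 0.053]
tcp_rot: [-90.1, -0.3, 2.3]
contact_force: [-0.9, -0.1, -0.2]
width: 0.004
t 11.0 pos [529.1 -57.2  53. ] rot [-90.11  -0.34   2.31] F [-0.88 -0.06 -0.23] w 0.004
shift cm [-0.44  3.4   0.3 ] turn [0.11 2.31 0.34]
```

```bash
python3 -m crank '[[-1,[-0.44,1.5,0.3],[0.1,2.3,0.3]],[-1,[0,1.5,0],[0,0,0]],[-1,[0,0,0],[0,0,0]]]' 20; python3 go.py .5247 -.0545 .018 0;python3 - <<'E'
from m import *
c=imaging.camera('scene')
im=c['img'][215:305,280:400]
cv2.imwrite('pics/p13.png',cv2.resize(im,(800,600),interpolation=cv2.INTER_CUBIC))
E
```

```text
clock: 11.3
tool_pos: [0.5254, -0.0541, 0.0238]
tcp_rot: [-90.1, -0.2, 0.4]
contact_force: [-1.3, 0.6, 0.3]
width: 0.004
t 11.3 pos [525.4 -54.1  23.8] rot [-90.05  -0.18   0.41] F [-1.28  0.64  0.33] w 0.004
shift cm [-0.07  0.58 -0.04] turn [0.05 0.41 0.18]
```

View pics/p13.png

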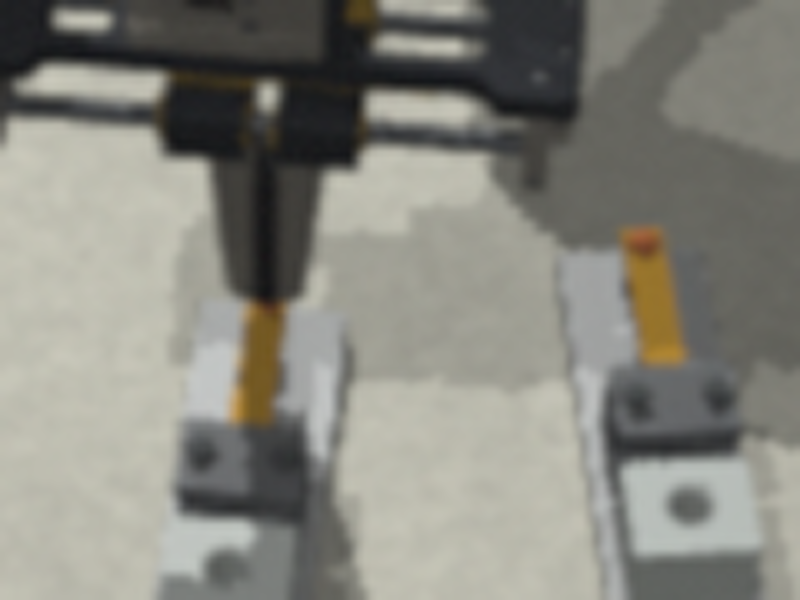

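```bash
python3 -m crank '[[-1,[0,0.6,0],[0,0,0]],[-1,[0,0.15,0],[0,0,0]],[-1,[0,0,0],[0,0,0]]]' 20;for i in 1; do python3 -m crank '[[-1,[0,0.12,0],[0,0,0]],[-1,[0,0,0],[0,0,0]]]' 20;python3 -m crank '[[-1,[0,0.12,0],[0,0,0]],[-1,[0,0,0],[0,0,0]]]' 20; done
```

```text
clock: 11.65
tool_pos: [0.5275, -0.0538, 0.0189]
tcp_rot: [-90.1, -0.4, 0.6]
contact_force: [-0.0, -0.2, 0.5]
width: 0.004
clock: 11.85
tool_pos: [0.528, -0.0538, 0.0182]
tcp_rot: [-90.2, -0.5, 0.7]
contact_force: [0.8, -0.3, -0.6]
width: 0.008
clock: 12.05
tool_pos: [0.5283, -0.0539, 0.0173]
tcp_rot: [-90.2, -0.5, 0.7]
contact_force: [-0.7, 0.3, 1.1]
width: 0.008
```

```bash
python3 -m crank '[[-1,[-0.3,0.12,0],[0.1,0.5,0.5]],[-1,[0,0.05,0],[0,0,0]],[-1,[0,0,0],[0,0,0]]]' 20;for i in 1; do python3 -m crank '[[-1,[0,0.12,0],[0,0,0]],[-1,[0,0,0],[0,0,0]]]' 20;python3 -m crank '[[-1,[0,0.12,0],[0,0,0]],[-1,[0,0,0],[0,0,0]]]' 20;python3 -m crank '[[-1,[0,0.12,0],[0,0,0]],[-1,[0,0,0],[0,0,0]]]' 20; done
```

```text
clock: 12.35
tool_pos: [0.5253, -0.0541, 0.0157]
tcp_rot: [-90.1, 0.0, 0.1]
contact_force: [0.6, -0.5, 0.9]
width: 0.005
clock: 12.55
tool_pos: [0.5252, -0.0541, 0.0146]
tcp_rot: [-90.1, 0.0, 0.1]
contact_force: [-0.3, 0.5, 2.0]
width: 0.006
clock: 12.75
tool_pos: [0.5252, -0.0541, 0.0136]
tcp_rot: [-90.1, 0.0, 0.1]
contact_force: [-1.4, 0.5, 2.8]
width: 0.009
clock: 12.95
tool_pos: [0.5252, -0.0541, 0.0126]
tcp_rot: [-90.1, 0.0, 0.1]
contact_force: [-2.0, 0.4, 3.7]
width: 0.002
```

```bash
python3 -m crank '[[-1,[0,-0.5,0],[0,0,0]],[-1,[0,-2,0],[0,0,0]],[-1,[0,-3,0],[0,0,0]],[-1,[0,-2.5,0],[0,0,0]],[0.1,[-0.3,0,4.5],[0,0,0]],[0.1,[-0.3,0,4.5],[0,0,0]],[0.1,[-0.3,0,4.5],[0,0,0]],[0.1,[-0.3,0,4.5],[0,0,0]]]' 20;python3 -m crank '[[0.1,[-0.3,0,4.5],[0,0,0]],[0.1,[-0.3,0,4.5],[0,0,0]],[0.1,[-0.3,0,4],[0,-6,0]],[0.1,[0,0,0],[0,0,0]]]' 20; python3 go.py .504 .263 .06 5.6
```

```text
clock: 13.75
tool_pos: [0.5156, 0.126, 0.0971]
tcp_rot: [-90.1, -0.3, -0.5]
contact_force: [0.5, -0.7, 0.0]
width: 0.328
clock: 14.15
tool_pos: [0.5059, 0.2661, 0.0975]
tcp_rot: [-90.1, -0.5, 6.0]
contact_force: [-0.5, -0.9, 0.5]
width: 0.549
t 14.15 pos [505.9 266.1  97.5] rot [-90.06  -0.45   5.99] F [-0.47 -0.92  0.51] w 0.549
shift cm [-0.25  3.75 -0.28] turn [0.06 0.39 0.45]
```

Correct xy, lower a bit above the pins, and look.

```bash
python3 -m crank '[[0.1,[-0.25,1,-0.28],[0,0.4,0.45]],[0.1,[0,1,0],[0,0,0]],[0.1,[0,0.5,0],[0,0,0]],[0.1,[0,0,0],[0,0,0]]]' 20; python3 go.py .504 .263 .06 5.6;python3 - <<'E'
from m import *
c=imaging.camera('scene');t=imaging.camera('top')
a=cv2.resize(c['img'][200:300,420:520],(400,400),interpolation=cv2.INTER_CUBIC)
b=cv2.resize(t['img'][185:285,160:260],(400,400),interpolation=cv2.INTER_CUBIC)
cv2.imwrite('pics/g1.png',np.hstack([a,b]))
E
```

```text
clock: 14.55
tool_pos: [0.5031, 0.2601, 0.0691]
tcp_rot: [-90.1, 0.1, 5.4]
contact_force: [0.3, -0.4, -0.0]
width: 0.548
t 14.55 pos [503.1 260.1  69.1] rot [-90.14   0.15   5.35] F [ 0.34 -0.39 -0.01] w 0.548
shift cm [0.12 0.91 0.29] turn [ 0.14 -0.25 -0.15]
```

View pics/g1.png

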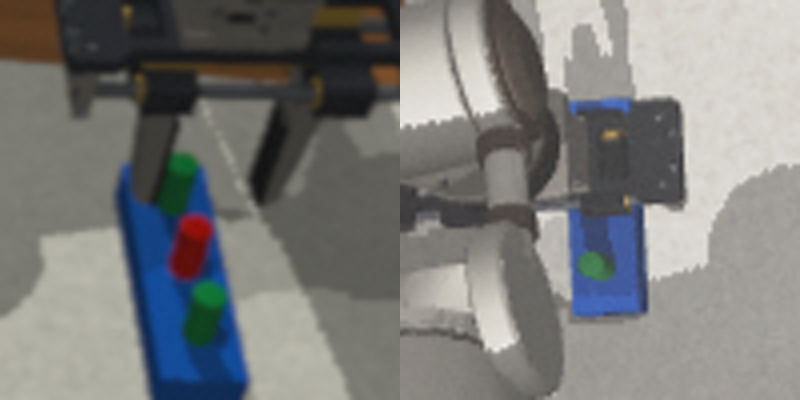

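```bash
python3 - <<'E'
from m import *
c=imaging.camera('scene'); o=sensors.observe();p=o['tool_pos']
d=np.array([-np.sin(np.radians(5.4)),np.cos(np.radians(5.4)),0])
for h in(0,.015,.019,.026):
  print(h,[((proj(c,p+[0,0,h]+s*.025*d)-[420,200])*4).round(0) for s in(-1,0,1)])
E
```

```text
0 [array([147., 218.]), array([194., 218.]), array([242., 219.])]
0.015 [array([153., 200.]), array([200., 200.]), array([248., 201.])]
0.019 [array([154., 195.]), array([202., 196.]), array([250., 196.])]
0.026 [array([157., 186.]), array([205., 187.]), array([253., 188.])]
```

```bash
python3 -m crank '[[0.1,[0.12,1,0.19],[0.1,-0.2,-0.1]],[0.1,[0,1.5,0],[0,0,0]],[0.1,[0,1.5,0],[0,0,0]],[0.1,[0,0,0],[0,0,0]]]' 20; python3 go.py .504 .262 .012 5.6;python3 - <<'E'
from m import *
c=imaging.camera('scene');t=imaging.camera('top')
a=cv2.resize(c['img'][200:300,420:520],(600,600),interpolation=cv2.INTER_CUBIC)
cv2.imwrite('pics/g2.png',a)
E
```

```text
clock: 15.1
tool_pos: [0.5062, 0.2626, 0.0282]
tcp_rot: [-90.0, -0.2, 5.5]
contact_force: [-0.8, 0.1, -0.6]
width: 0.545
t 15.1 pos [506.2 262.6  28.2] rot [-89.98  -0.22   5.54] F [-0.81  0.08 -0.6 ] w 0.545
shift cm [-0.23  1.62 -0.03] turn [-0.02 -0.06  0.22]
```

View pics/g2.png

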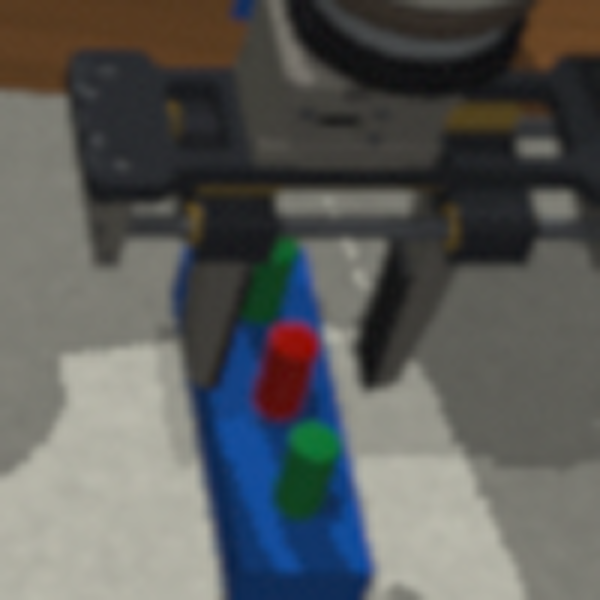

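```bash
python3 -m crank '[[0.1,[0,0.8,0],[0,0,0.2]],[0.1,[-0.05,0.7,0],[0,0,0]],[0.1,[0,0,0],[0,0,0]]]' 20; python3 go.py .506 .2625 .012 5.6
```

```text
clock: 15.5
tool_pos: [0.5085, 0.2634, 0.0155]
tcp_rot: [-89.9, -0.3, 5.6]
contact_force: [-0.1, -0.4, 0.4]
width: 0.551
t 15.5 pos [508.5 263.4  15.5] rot [-89.92  -0.34   5.55] F [-0.05 -0.43  0.38] w 0.551
shift cm [-0.26  0.35 -0.07] turn [-0.08 -0.05  0.34]
```

```bash
python3 -m crank '[[0.1,[-0.28,0.25,-0.07],[-0.1,0,0.3]],[0.1,[0,0.05,0],[0,0,0]],[-1,[0,0,0],[0,0,0]],[-1,[0,0,0],[0,0,0]],[-1,[0,0,0],[0,0,0]],[-1,[0,0,0],[0,0,0]],[-1,[0,0,0],[0,0,0]]]' 15; python3 go.py .506 .2625 .012 5.6
```

```text
clock: 16.2
tool_pos: [0.5063, 0.2626, 0.0132]
tcp_rot: [-90.0, -0.1, 5.6]
contact_force: [0.0, 0.2, -0.2]
width: 0.189
t 16.2 pos [506.3 262.6  13.2] rot [-90.01  -0.12   5.56] F [ 0.03  0.16 -0.16] w 0.189
shift cm [-0.03  0.12 -0.01] turn [ 0.01 -0.04  0.12]
```

```bash
python3 -m crank '[[-1,[0,0,0],[0,0,0]],[-1,[0,-1,0],[0,0,0]],[-1,[0,-1.5,0],[0,0,0]],[-1,[0,-2,0],[0,0,0]],[-1,[0,-2,0],[0,0,0]],[-1,[0,-1.5,0],[0,0,0]],[-1,[0,0,0],[0,0,0]]]' 35; python3 go.py .594 .0858 .093 10;python3 - <<'E'
from m import *
c=imaging.camera('scene')
a=cv2.resize(c['img'][180:300,400:520],(600,600),interpolation=cv2.INTER_CUBIC)
cv2.imwrite('pics/g3.png',a)
E
```

```text
clock: 16.9
tool_pos: [0.507, 0.2628, 0.1018]
tcp_rot: [-90.0, -0.3, 5.6]
contact_force: [0.9, -0.8, -0.3]
width: 0.184
t 16.9 pos [507.  262.8 101.8] rot [-90.    -0.3    5.57] F [ 0.87 -0.85 -0.34] w 0.184
shift cm [  6.93   0.92 -18.46] turn [ 0.01 -4.43  0.3 ]
```

View pics/g3.png

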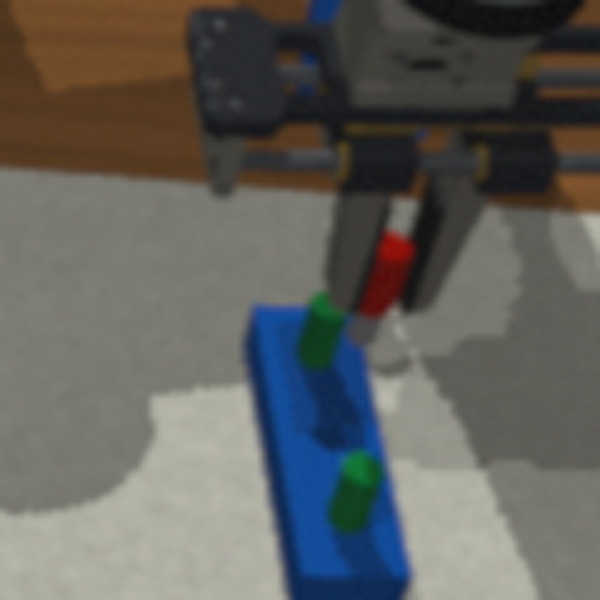

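```bash
python3 -m crank '[[-1,[1.4,0,-3.7],[0,0,0]],[-1,[1.4,0,-3.7],[0,0,0]],[-1,[1.4,0,-3.7],[0,0,0]],[-1,[1.4,0,-3.7],[0,0,0]],[-1,[1.3,0,-3.6],[0,0,0]],[-1,[0,0,0],[0,0,0]]]' 35; python3 go.py .594 .0858 .065 10
```

```text
clock: 17.55
tool_pos: [0.5924, 0.0807, 0.0976]
tcp_rot: [-90.0, 0.2, 5.8]
contact_force: [-0.8, 0.7, -0.6]
width: 0.192
t 17.55 pos [592.4  80.7  97.6] rot [-90.02   0.15   5.83] F [-0.76  0.68 -0.59] w 0.192
shift cm [0.22 3.26 0.49] turn [ 0.02 -4.17 -0.15]
```

```bash
python3 -m crank '[[-1,[0.2,1.3,0.49],[0,-4,0]],[-1,[0,1.3,0],[0,0,0]],[-1,[0,0.6,0],[0,0,0]],[-1,[0,0,0],[0,0,0]],[-1,[0,0,0],[0,0,0]]]' 35; python3 go.py .594 .0858 .065 10;python3 - <<'E'
from m import *
c=imaging.camera('scene');t=imaging.camera('top')
cv2.imwrite('pics/raw_s.png',c['img']);cv2.imwrite('pics/raw_t.png',t['img'])
a=cv2.resize(c['img'][235:310,340:440],(800,600),interpolation=cv2.INTER_CUBIC)
cv2.imwrite('pics/i1.png',a)
a=cv2.resize(t['img'][175:250,240:340],(800,600),interpolation=cv2.INTER_CUBIC)
cv2.imwrite('pics/i2.png',a)
E
```

```text
clock: 18.05
tool_pos: [0.5905, 0.0868, 0.0613]
tcp_rot: [-89.9, 0.5, 9.7]
contact_force: [-0.2, 0.1, -0.5]
width: 0.187
t 18.05 pos [590.5  86.8  61.3] rot [-89.9    0.51   9.71] F [-0.21  0.13 -0.53] w 0.187
shift cm [ 0.32 -0.37 -0.15] turn [-0.1  -0.29 -0.51]
```

View pics/i1.png

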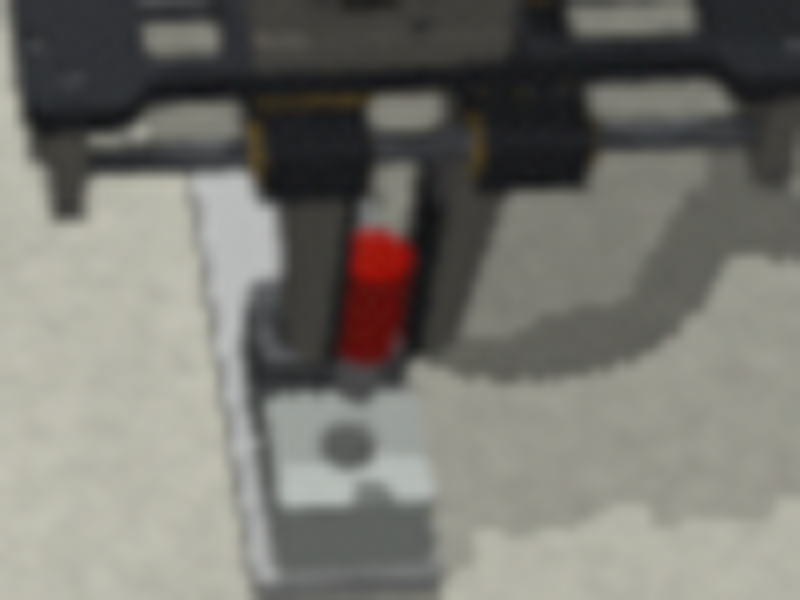

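View pics/i2.png

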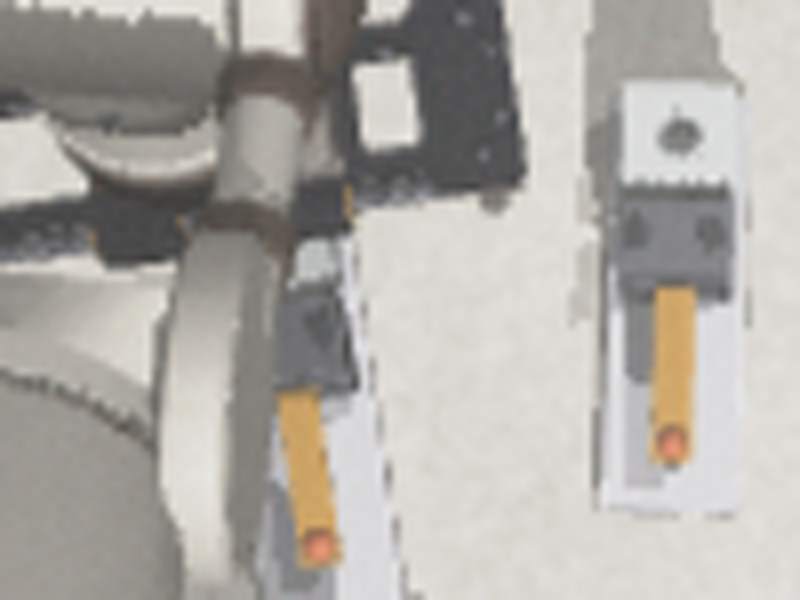

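```bash
cat > fit.py <<'E'
from h import *
from scipy.optimize import minimize
def redmask(im):
    b,g,r=[im[...,i].astype(float) for i in range(3)]
    return np.clip((r-np.maximum(b,g)-20)/60,0,1)
th=np.linspace(0,2*np.pi,48)
def cyl(c,x,y,z0,z1,rad,ss=8):
    pts=np.concatenate([np.c_[x+rad*np.cos(th),y+rad*np.sin(th),np.full(48,z)] for z in(z0,z1)])
    return proj(c,pts)
def render(c,x,y,z0,z1,rad,win,ss=8):
    u0,v0,w,h=win
    p=(cyl(c,x,y,z0,z1,rad)-[u0,v0]+.5)*ss
    hull=cv2.convexHull(p.astype(np.float32)).astype(np.float64)
    m=np.zeros((h*ss,w*ss),np.uint8); cv2.fillPoly(m,[np.round(hull*16).astype(np.int32)],255,shift=4)
    return cv2.resize(m,(w,h),interpolation=cv2.INTER_AREA)/255.
def fitpin(c,foot,x0,y0,win,rad=.009):
    u0,v0,w,h=win; m=redmask(c['img'])[v0:v0+h,u0:u0+w]
    # colour-boundary at half
    f=lambda q:((render(c,q[0],q[1],foot+.022,foot+.058,rad,win)-m)**2).sum()
    best=None
    for r in (.004,.0015):
        r0=minimize(f,[x0,y0],method='Nelder-Mead',options=dict(initial_simplex=[[x0,y0],[x0+r,y0],[x0,y0+r]],xatol=5e-5,fatol=1e-3)); x0,y0=r0.x
    return r0.x,r0.fun,m.sum()
def hole(c,win,z):
    u0,v0,w,h=win; g=cv2.cvtColor(c['img'],cv2.COLOR_BGR2GRAY).astype(float)[v0:v0+h,u0:u0+w]
    wt=np.clip(np.median(g)-15-g,0,None); V,U=np.mgrid[v0:v0+h,u0:u0+w]
    u,v=(wt*U).sum()/wt.sum(),(wt*V).sum()/wt.sum(); return (u,v),atz(c,u,v,z)
E
python3 - <<'E'
from fit import *
c=imaging.camera('scene'); c0=dict(c); c0['img']=cv2.imread('pics/scene0.png')
print(sensors.observe()['tool_pos'])
for f in(.051,.0561,.061): print(f,fitpin(c,f,.59,.086,(375,255,30,35)))
print(fitpin(c0,.008,.504,.262,(455,245,30,30)))
g=cv2.cvtColor(c['img'],cv2.COLOR_BGR2GRAY)
print(g[286:298,376:394])
g0=cv2.cvtColor(c0['img'],cv2.COLOR_BGR2GRAY)
print(g0[286:298,376:394])
E
```

```text
[0.59120978 0.0865075  0.06197881]
0.051 (array([0.58423634, 0.0870876 ]), np.float64(22.428895617070356), np.float64(106.04999999999998))
0.0561 (array([0.58784316, 0.08677013]), np.float64(23.546727220299882), np.float64(106.04999999999998))
0.061 (array([0.59135349, 0.08644122]), np.float64(24.97996059207997), np.float64(106.04999999999998))
(array([0.5039507 , 0.26199991]), np.float64(27.560945790080737), np.float64(97.16666666666666))
[[159 159 159 158 159 158 154 151 147 147 154 157 158 158 157 157 155 154]
 [160 159 158 159 155 146 139 138 139 141 150 156 157 157 157 157 156 153]
 [158 158 158 154 140 122 112 110 112 120 139 153 157 157 157 157 156 153]
 [159 159 157 147 122 101  94  94  96 103 125 147 155 157 156 157 156 154]
 [159 158 157 143 114  93  91  92  91  93 113 143 155 157 156 157 154 153]
 [159 157 156 144 117  95  90  91  88  91 119 154 165 163 162 162 160 154]
 [161 163 162 157 139 117 102  96  96 109 141 170 179 178 178 178 175 161]
 [173 178 179 178 172 157 138 129 134 149 169 181 184 184 184 184 181 167]
 [182 186 185 185 184 181 174 171 174 176 177 178 182 18
[... 445 characters left out ...]
179 179 180 178 169 155]
 [181 181 179 168 136 107  99 100 104 119 145 168 178 180 179 178 172 160]
 [181 182 177 162 123  93  90  94  97 104 129 161 177 179 179 179 176 168]
 [181 181 178 163 126  96  90  94  94  99 127 161 177 180 179 179 175 164]
 [182 181 180 172 148 117 102  99 103 113 141 168 178 179 179 179 177 165]
 [180 180 181 179 171 154 134 128 134 147 165 177 179 179 180 179 178 168]
 [179 180 180 180 180 175 169 167 169 172 177 179 180 179 180 179 178 170]
 [179 181 180 181 180 180 180 179 179 180 180 180 180 180 180 180 179 174]
 [181 182 181 182 181 181 181 178 178 177 177 176 175 175 175 174 174 169]
 [171 173 171 171 171 171 169 163 158 157 156 150 146 145 146 145 144 138]]
```

```bash
python3 - <<'E'
from fit import *
c=imaging.camera('scene'); print(atz(c,382.95,290.4,.04), sensors.observe()['tool_pos'])
c0=dict(c); c0['img']=cv2.imread('pics/scene0.png')
# ellipse fit of hole by rendering
win=(376,284,14,13)
g=cv2.cvtColor(c0['img'],cv2.COLOR_BGR2GRAY).astype(float)[284:297,376:390]
m=np.clip((180-g)/85,0,1)
def rd(x,y,r): return render(c,x,y,.04,.04,r,win)
def sm(a): return cv2.GaussianBlur(a,(0,0),.7)
for r in(.00675,):
    f=lambda q:((sm(rd(q[0],q[1],r))-m)[1:10,2:13]**2).sum()
    q=minimize(f,[.595,.0857],method='Nelder-Mead',options=dict(initial_simplex=[[.595,.0857],[.598,.0857],[.595,.0887]],xatol=5e-5)); print(r,q.x,q.fun)
E
python3 go.py .599 .085 .055 10
```

```text
[0.59529906 0.08518512 0.04      ] [0.59139043 0.08642954 0.06212864]
0.00675 [0.59525698 0.08495183] 0.394853147584995
t 18.25 pos [591.4  86.4  62.1] rot [-89.92   0.41   9.72] F [-0.36  0.49 -0.19] w 0.189
shift cm [ 0.73  0.71 -0.27] turn [-0.08 -0.28 -0.41]
```

```bash
python3 -m crank '[[-1,[0.72,0.6,-0.28],[-0.1,-0.3,-0.4]],[-1,[0,0,0],[0,0,0]],[-1,[0,0,0],[0,0,0]]]' 35; python3 - <<'E'
from fit import *
c=imaging.camera('scene'); o=sensors.observe();p=o['tool_pos']; print(p,o['tcp_rot'])
print(fitpin(c,p[2]-.0052,.595,.085,(375,255,30,37)))
a=cv2.resize(c['img'][250:310,350:430],(800,600),interpolation=cv2.INTER_CUBIC)
cv2.imwrite('pics/i3.png',a)
E
```

```text
clock: 18.55
tool_pos: [0.6005, 0.0847, 0.0567]
tcp_rot: [-90.1, -0.1, 10.0]
contact_force: [-0.7, 0.8, -1.1]
width: 0.189
[0.60036152 0.08466451 0.05652829] [-90.0599493   -0.13298421  10.0284011 ]
(array([0.59691758, 0.08486436]), np.float64(26.117434640522877), np.float64(104.01666666666667))
```

View pics/i3.png

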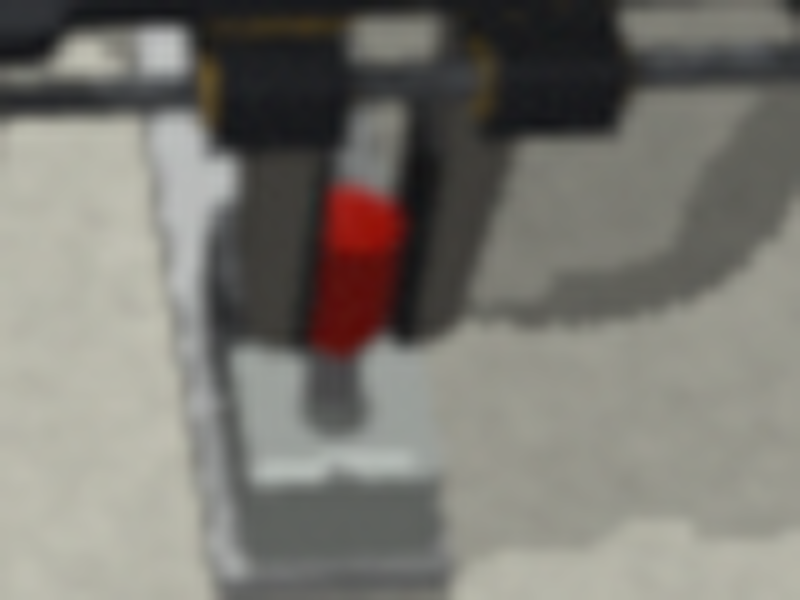

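```bash
python3 - <<'E'
from fit import *
c=imaging.camera('scene'); p=sensors.observe()['tool_pos']; print(p)
print(atz(c,386.25,271.25,p[2]-.0052+.058))
im=c['img']; 
print(im[264:288,386,2], im[264:288,385,2]);print(im[264:288,386,1]);print(im[271,378:396,2],im[281,376:394,2])
f=p[2]-.0052
for x in(.5953,.597,.599): print(x,proj(c,np.array([[x,.085,f+.058],[x-.009,.085,f+.058],[x+.009,.085,f+.058],[x+.009,.085,f+.022],[x+.006,.085,f]])).round(2).tolist())
E
```

```text
[0.60025573 0.08471214 0.05656066]
[0.59831177 0.08559433 0.10936066]
[118 118 121 124 134 150 154 153 151 151 141 112  94  92  90  91  90  90
  89  90 100 119 131 135] [106 117 119 118 135 153 157 155 154 151 143 112  94  90  91  91  92  91
  91  90  90  91  92  95]
[120 121 123 120 100  63  30  23  23  23  19  19  16  18  14  16  15  15
  13  30  69 113 134 139]
[ 64  62  55  42  77 134 154 155 153 152 144 110  62  28  26  45  58  63] [63 64 60 46 38 62 82 90 91 91 90 85 64 37 26 37 55 61]
0.5953 [[386.0, 270.03], [386.13, 266.48], [385.86, 273.61], [384.19, 284.39], [383.26, 289.54]]
0.597 [[385.97, 270.7], [386.11, 267.15], [385.83, 274.29], [384.16, 285.07], [383.23, 290.21]]
0.599 [[385.94, 271.5], [386.08, 267.94], [385.8, 275.1], [384.13, 285.86], [383.2, 291.0]]
```

```bash
python3 - <<'E'
from fit import *
c=imaging.camera('scene');  c0=dict(c); c0['img']=cv2.imread('pics/scene0.png')
h=c['img'][250:285,445:490]; cv2.imwrite('pics/h1.png',cv2.resize(h,(771,600),interpolation=cv2.INTER_CUBIC))
for nm,cc,win,f,x,y in(('hold',c0,(455,245,30,30),.008,.504,.262),('now',c,(370,255,30,37),sensors.observe()['tool_pos'][2]-.0052,.597,.085)):
    u0,v0,w,hh=win; im=cc['img'][v0:v0+hh,u0:u0+w].astype(float)
    r,g=im[...,2],im[...,1]
    m=cv2.resize(im,(w*8,hh*8),interpolation=cv2.INTER_CUBIC)
    mm=(m[...,2]>121+ (40 if nm=='hold' else 0))&(m[...,1]<75)
    V,U=np.nonzero(mm); u=U.mean();v=V.mean(); cu,cv_=u0+(u+.5)/8-.5,v0+(v+.5)/8-.5
    print(nm,cu,cv_,mm.sum()/64,np.ptp(U)/8,np.ptp(V)/8,atz(cc,cu,cv_,f+.058)[:2])
    A=cyl(cc,x,y,f+.058,f+.058,.009);print('pred',np.ptp(A,axis=0))
print(c0['img'][250:275,469,2],c0['img'][250:275,469,1])
E
```

```text
hold 468.5916547788873 256.2234308131241 21.90625 6.5 4.125 [0.50458315 0.26174875]
pred [8.58449922 6.54996496]
now 385.59089605323544 271.50811725562187 34.046875 6.0 6.75 [0.59913742 0.0843116 ]
pred [9.08641814 7.18584728]
[ 19  17  35  95 156 170 171 169 166 147 112  95  93  91  90  88  84  82
  69  48  27  21  24  18  18] [ 53  55  61  60  40  20  17  14  17  13  17  20  16  13  17  15  18  24
  32  45  69  99 110 110 103]
```

View pics/h1.png

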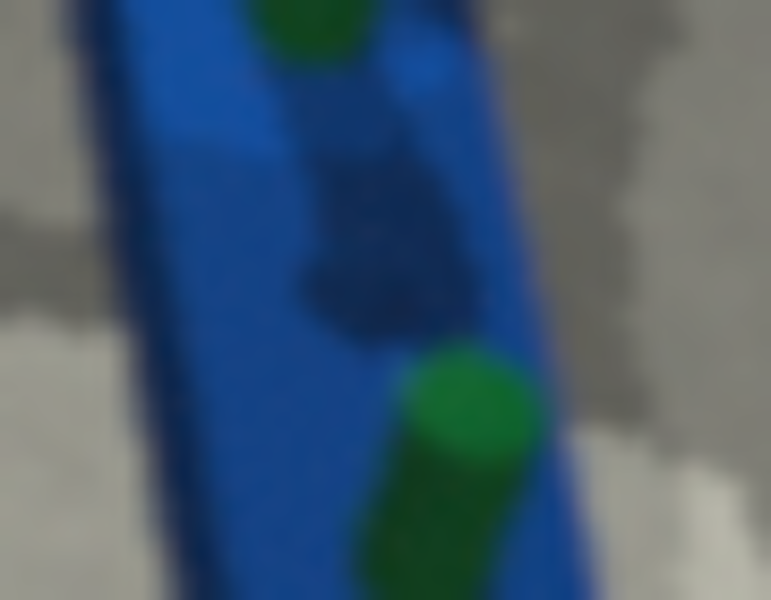

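```bash
python3 - <<'E'
from fit import *
c=imaging.camera('scene'); p=sensors.observe()['tool_pos']; f=p[2]-.0052; print(p)
im=c['img']
for u in(383,384,385,386): print(u,im[262:296,u].tolist())
c0=cv2.imread('pics/scene0.png')
for u in(466,467,468): print(u,c0[264:275,u].tolist())
x,y,ff=.504,.2622,.008
print(proj(c,np.array([[x-.009,y,ff+.058],[x+.009,y,ff+.058],[x+.009,y,ff+.022]])))
print(atz(c,465.65,267.3,.03))
E
```

```text
[0.60018741 0.08477233 0.05661674]
383 [[28, 28, 26], [33, 31, 30], [46, 46, 45], [66, 65, 64], [69, 69, 68], [67, 67, 75], [50, 52, 101], [32, 35, 127], [23, 28, 134], [20, 26, 133], [20, 26, 133], [21, 27, 131], [13, 20, 116], [15, 18, 93], [12, 18, 86], [14, 17, 88], [13, 16, 89], [16, 19, 89], [12, 13, 89], [14, 16, 91], [11, 12, 90], [13, 15, 91], [21, 24, 89], [48, 48, 83], [69, 68, 76], [74, 73, 74], [74, 73, 74], [75, 74, 74], [79, 79, 78], [86, 88, 86], [92, 95, 92], [116, 119, 115], [151, 155, 150], [172, 176, 171]]
384 [[56, 56, 54], [65, 64, 63], [79, 79, 78], [100, 101, 100], [105, 106, 104], [95, 95, 104], [68, 69, 126], [39, 43, 151], [22, 30, 156], [16, 26, 154], [15, 25, 152], [16, 25, 149], [14, 21, 136], [12, 16, 106], [13, 15, 90], [12, 16, 90], [13, 15, 91], [13, 16, 91], [13, 17, 92], [11, 14, 90], [14, 17, 92], [12, 16, 91], [21, 25, 90], [45, 46, 84], [66, 66, 76], [74, 73, 74], [73, 71, 72], [74, 75, 74], [81, 83, 81], [85, 88, 86], [93, 96, 93], [120, 123, 119], [152, 156, 152], [174, 178, 173]]
385 [[100, 101, 99], [107, 107, 105], [110, 110, 108], [118, 11
[... 900 characters left out ...]
113, 110], [110, 114, 110], [123, 127, 122], [143, 146, 143], [159, 163, 158], [177, 181, 175]]
466 [[11, 14, 94], [11, 14, 94], [9, 13, 94], [11, 16, 95], [13, 17, 94], [52, 28, 84], [92, 46, 52], [104, 52, 23], [104, 52, 12], [104, 53, 14], [106, 54, 15]]
467 [[11, 16, 95], [13, 16, 94], [12, 15, 93], [11, 17, 93], [18, 16, 91], [55, 28, 79], [94, 48, 48], [105, 57, 22], [103, 65, 21], [96, 65, 17], [90, 60, 18]]
468 [[11, 14, 92], [11, 16, 92], [11, 14, 90], [14, 14, 90], [32, 18, 84], [68, 35, 67], [96, 56, 40], [99, 77, 23], [89, 90, 23], [77, 90, 24], [65, 79, 21]]
[[468.5057183  252.78976944]
 [469.07340593 259.30366141]
 [465.60741274 269.69860281]]
[0.50630728 0.2627103  0.03      ]
```

```bash
python3 -m crank '[[-1,[-0.24,0.3,0.0],[0,0,0]],[-1,[0,0.3,0],[0,0,0]],[-1,[0,0,0],[0,0,0]]]' 35; python3 go.py .598 .0848 .045 10; python3 - <<'E'
from fit import *
c=imaging.camera('scene'); o=sensors.observe();p=o['tool_pos']; print(p,o['tcp_rot'])
a=cv2.resize(c['img'][250:310,350:430],(800,600),interpolation=cv2.INTER_CUBIC)
cv2.imwrite('pics/i4.png',a)
E
```

```text
clock: 19.05
tool_pos: [0.5975, 0.0843, 0.0502]
tcp_rot: [-90.1, -0.1, 10.0]
contact_force: [0.7, 0.3, -0.5]
width: 0.185
t 19.05 pos [597.5  84.3  50.2] rot [-90.06  -0.13  10.04] F [ 0.75  0.3  -0.46] w 0.185
shift cm [0.06 0.52 0.04] turn [0.06 0.04 0.13]
[0.59755981 0.0843316  0.05032398] [-90.05916084  -0.13338677  10.03827404]
```

View pics/i4.png

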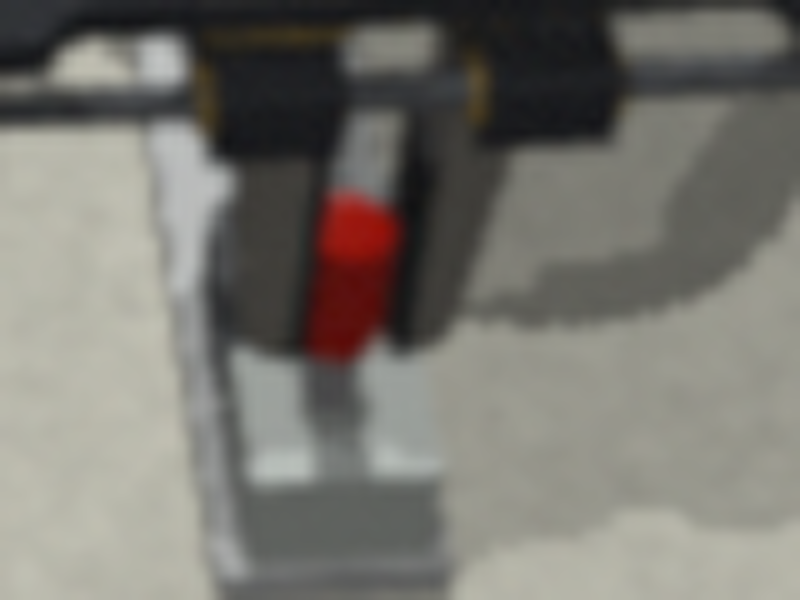

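```bash
python3 -m crank '[[-1,[0.03,0.3,0.05],[0,0,0]],[-1,[0,0,0],[0,0,0]]]' 35; python3 -m crank '[[-1,[0,0.3,0],[0,0,0]],[-1,[0,0,0],[0,0,0]]]' 35;python3 -m crank '[[-1,[0,0.2,0],[0,0,0]],[-1,[0,0,0],[0,0,0]]]' 35
```

```text
clock: 19.3
tool_pos: [0.5978, 0.0849, 0.0471]
tcp_rot: [-90.1, -0.1, 10.0]
contact_force: [-0.0, -0.6, 0.6]
width: 0.183
clock: 19.5
tool_pos: [0.5979, 0.0852, 0.044]
tcp_rot: [-90.0, -0.1, 10.0]
contact_force: [-0.4, 0.2, -0.9]
width: 0.187
clock: 19.7
tool_pos: [0.5976, 0.0859, 0.0426]
tcp_rot: [-90.0, -0.1, 10.0]
contact_force: [0.3, 1.1, -2.5]
width: 0.19
```

```bash
python3 -m crank '[[-1,[0,0.2,0],[0,0,0]],[-1,[0,0,0],[0,0,0]]]' 35; python3 -m crank '[[-1,[0,0.2,0],[0,0,0]],[-1,[0,0,0],[0,0,0]]]' 35
```

```text
clock: 19.9
tool_pos: [0.5972, 0.0861, 0.0401]
tcp_rot: [-90.0, -0.1, 10.0]
contact_force: [0.4, 1.2, -0.1]
width: 0.185
clock: 20.1
tool_pos: [0.5972, 0.086, 0.0377]
tcp_rot: [-90.0, -0.1, 10.0]
contact_force: [-1.9, 0.4, -1.3]
width: 0.187
```

```bash
python3 -m crank '[[-1,[0,0.3,0],[0,0,0]],[-1,[0,0.3,0],[0,0,0]],[-1,[0,0,0],[0,0,0]]]' 35; python3 -m crank '[[-1,[0,0.3,0],[0,0,0]],[-1,[0,0.2,0],[0,0,0]],[-1,[0,0,0],[0,0,0]]]' 35;python3 -m crank '[[-1,[0,0.15,0],[0,0,0]],[-1,[0,0,0],[0,0,0]]]' 35
```

```text
clock: 20.4
tool_pos: [0.5971, 0.086, 0.031]
tcp_rot: [-89.9, -0.1, 10.0]
contact_force: [-0.5, 0.5, -1.0]
width: 0.187
clock: 20.7
tool_pos: [0.5971, 0.0861, 0.0255]
tcp_rot: [-89.9, -0.1, 10.0]
contact_force: [0.9, 1.5, 0.2]
width: 0.184
clock: 20.9
tool_pos: [0.5971, 0.0861, 0.0238]
tcp_rot: [-89.9, -0.1, 10.0]
contact_force: [-0.0, 1.6, -0.4]
width: 0.187
```

```bash
python3 -m crank '[[-1,[0,0.1,0],[0,0,0]],[-1,[0,0,0],[0,0,0]]]' 35; python3 -m crank '[[-1,[0,0.1,0],[0,0,0]],[-1,[0,0,0],[0,0,0]]]' 35;python3 - <<'E'
from fit import *
c=imaging.camera('scene')
a=cv2.resize(c['img'][250:310,350:430],(800,600),interpolation=cv2.INTER_CUBIC)
cv2.imwrite('pics/i5.png',a)
E
```

```text
clock: 21.1
tool_pos: [0.5972, 0.0861, 0.0231]
tcp_rot: [-89.9, -0.1, 10.0]
contact_force: [-1.6, 0.9, -0.1]
width: 0.185
clock: 21.3
tool_pos: [0.5973, 0.0861, 0.0232]
tcp_rot: [-89.9, -0.0, 10.0]
contact_force: [-0.9, 0.6, -1.6]
width: 0.191
```

View pics/i5.png

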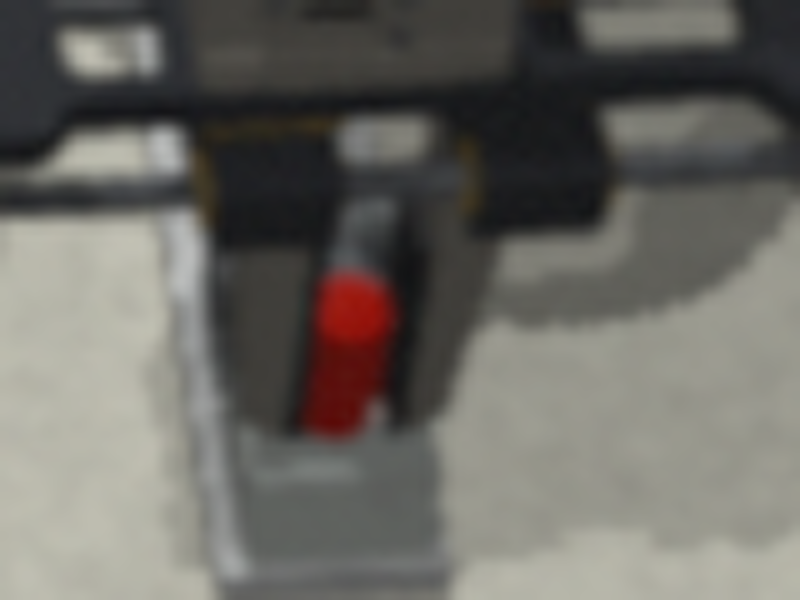

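```bash
python3 -m crank '[[-1,[0,0.25,0],[0,0,0]]]' 35; python3 go.py .597 .086 .0232 10
```

```text
clock: 21.45
tool_pos: [0.5976, 0.0862, 0.0228]
tcp_rot: [-89.9, -0.0, 10.1]
contact_force: [-12.1, 1.3, 27.0]
width: 0.189
t 21.45 pos [597.6  86.2  22.8] rot [-8.995e+01 -4.000e-02  1.006e+01] F [-12.06   1.33  27.04] w 0.189
shift cm [-0.06 -0.04 -0.01] turn [-0.05  0.06  0.04]
```

```bash
python3 -m crank '[[-1,[0,-0.05,0],[0,0,0]],[-0.2,[0,0,0],[0,0,0]],[-0.2,[0,0,0],[0,0,0]],[-0.2,[0,0,0],[0,0,0]],[-0.2,[0,0,0],[0,0,0]]]' 20; python3 go.py .597 .086 .0232 10
```

```text
clock: 21.95
tool_pos: [0.599, 0.0854, 0.0234]
tcp_rot: [-90.1, -0.2, 10.1]
contact_force: [-0.4, 0.1, 0.6]
width: 0.406
t 21.95 pos [599.   85.4  23.4] rot [-90.05  -0.21  10.06] F [-0.4   0.11  0.61] w 0.406
shift cm [-0.18  0.02  0.1 ] turn [0.05 0.06 0.21]
```

```bash
python3 -m crank '[[-0.2,[0,-1,0],[0,0,0]],[-0.2,[0,-2,0],[0,0,0]],[-0.2,[0,-3,0],[0,0,0]],[-0.2,[0,-4,0],[0,0,0]],[-0.2,[0,-2,0],[0,0,0]],[-0.2,[-3,0,0],[0,0,0]],[-0.2,[-4,0,0],[0,0,0]],[-0.2,[-4,0,0],[0,0,0]]]' 20; python3 -m crank '[[-0.2,[-4,0,0],[0,0,0]],[-0.2,[-4,0,0],[0,0,0]],[-0.2,[0,0,0],[0,0,0]],[-0.2,[0,0,0],[0,0,0]]]' 20; python3 - <<'E'
from fit import *
c=imaging.camera('scene');t=imaging.camera('top'); cv2.imwrite('pics/fin.png',c['img'])
a=cv2.resize(c['img'][240:310,345:415],(400,400),interpolation=cv2.INTER_CUBIC)
b=cv2.resize(t['img'][185:255,245:315],(400,400),interpolation=cv2.INTER_CUBIC)
cv2.imwrite('pics/i6.png',np.hstack([a,b]))
E
```

```text
clock: 22.75
tool_pos: [0.4922, 0.0651, 0.1529]
tcp_rot: [-90.2, -0.6, 10.1]
contact_force: [-0.2, -0.5, 0.2]
width: 0.401
clock: 23.15
tool_pos: [0.4073, 0.0505, 0.1536]
tcp_rot: [-90.3, -0.8, 10.1]
contact_force: [0.6, 0.6, 1.3]
width: 0.4
```

View pics/i6.png

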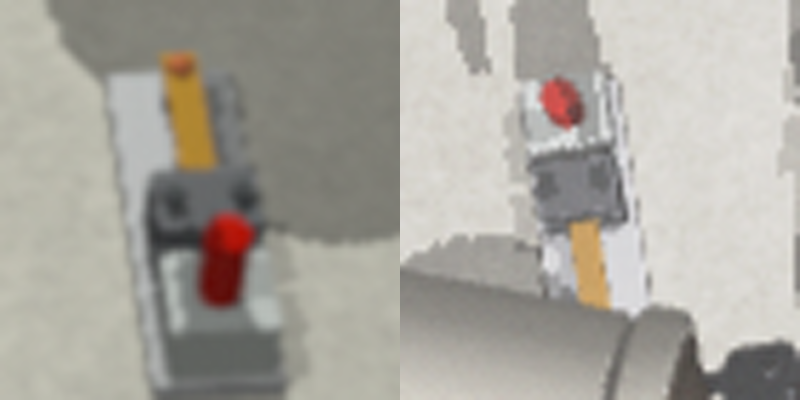

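View pics/fin.png

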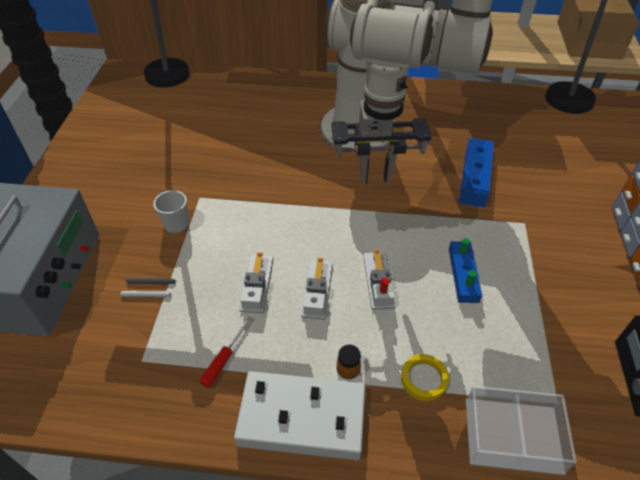

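```bash
python3 - <<'E'
from workcell import sensors, imaging, ctrl
print(sensors.observe()['clock'],sensors.observe()['contact_force'],ctrl.finish_job())
E
```

```text
the job is handed in; nothing more can be done
23.25 [-0.10709516  0.62532185  0.97515738] None
```

The red pin is seated in the socket of the block I found to be soft, and the job was handed in at 23.25 s; no verdict was reported.

- **Finding the soft finger:** I pressed the block nearest the holder first. It took about 0.45 N/mm and met its stop after about 6 mm of measured travel, slightly short of the stated 6.5 mm. I then pressed the middle block part-way (about 3 mm), and it took about 1 N/mm, so it is sound. I did not press the third block; I ruled it out because only one finger is soft.
- **Holding it:** I held the soft finger on its stop at about 10–12 N for roughly 0.5 s, while the red pin was still in the holder. It sprang back up afterwards.
- **Seating the pin:** I gripped the red pin, lined it up from the scene camera and lowered it into that block's socket. It stopped at the height I calculated for fully home. A further push raised the upward force to about 27 N without it going deeper.
- **Last pictures:** They show the pin upright with its grip on the boss, the finger up, both green pins and the bystanders in place, and the gripper clear and touching nothing.

**Checks that disagreed:**
- The fingertips met the button about 26 mm above where the reported tool position put them. I worked by contact force and relative moves instead.
- My camera estimates of the held pin's position differed by about 2 mm along x. The socket corrected this during insertion.

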